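# Press the pivot pin into a pan handle with the ratchet arbor press

## Task

Lay the wooden-gripped brass pan handle flat on the arbor press's round anvil plate, its eye over the wide front notch so that the half-started pivot pin stands right under the ram, and let go. Then hold the ratchet lever and pump it in strokes, one tooth a stroke, until the pin's head is pressed fully home on the eye; leave the handle lying there and let go of the lever. Work the ram only through its lever, never by pushing on it, and leave the vase, cup, tin and hammer where they are.

Things in the scene. Friction and masses are not known exactly. Their poses are not given: they have to be found in the camera images.
- press: green cast arbor press, bolted down; origin on the bench below the ram's axis, z up, x points back to the column, so its front is -x; lever on the -y side, +y side open. Base 126 mm wide, 30 mm high, from 65 mm in front of the origin to 180 mm behind. Column 62 mm wide, from 110 to 168 mm behind
- head_under (a point): centre of the underside of the press head above the plate, 167 mm over the bench, on the ram's axis (axes as the press). The head hangs over the work: 66 mm wide in y, from 35 mm in front of this point back to the column, up to 265 mm over the bench; a shaft boss reaches 49 mm out on the +y side, and the ratchet wheel and lever 75 mm out on the -y side
- seat (a point): point on the top face of the round steel anvil plate (130 mm across, top 54 mm above the bench, centre 40 mm behind this point), straight below the ram's axis, inside the plate's widest notch: 26 mm wide, open to the front, closed end 13 mm behind this point, 24 mm deep, room for the pin's tail. Axes as the press
- ram: steel ram, a 25 mm square upright bar 230 mm long with rack teeth on its back; origin at the centre of its lower face (115 mm above the bench at the start), z up. Driven down about 8.6 mm for each ratchet tooth; the lever cannot raise it, and it stays where it is left
- lever (a joint): swing of the ratchet lever (rad): 0 = upper stop (points forward, 24 degrees above level), 0.54 = lower stop (7 degrees below level); stays where left (friction 0.5 N m). Down strokes drive the ram; going up the pawl slips, and lifting 0.43 rad or more takes the next tooth (0.393 rad each). About 6 to 15 N at the grip; it stops hard in mid-stroke once the pin is home
- lever_pivot (a point): the lever's axle (along the press's y) in the lever's plane: 57 mm to the lever side of the ram, 35 mm behind it, 212 mm above the bench. Axes as the press
- lever_grip (a point): middle of the lever's round black grip (23 mm thick, 95 mm long, along the lever), 205 mm from the pivot; the lever ends 40 mm farther out; the bare bar is 15 mm thick
- eye (a point): centre, half-way up, of the pan handle's brass eye: a round boss 50 mm across, 18 mm thick, lying flat with the pin upright in its middle. x points from the eye to the wooden grip, z up. It belongs straight over the seat, 9 mm above it. The whole handle weighs about 0.4 kg, balances about 7 mm from the eye's centre and so rests on its eye alone
- grip (a point): centre of the handle's wooden grip: 78 mm long (along x, from eye to grip), 20 mm wide, 20 mm high; 102 mm from the eye's centre, 28 mm above the underside of the eye, so with 18 mm of air below it when the handle lies on the bench
- pin_head (a point): top centre of the steel pivot pin's head (18 mm across, 5 mm thick; shank 10 mm thick). With pin at 0 it is 47 mm above the underside of the eye, when home 23 mm; the tail then stands 18 mm out below the eye
- pin (a joint): how far the pin has been pressed into the eye (m): starts at 0 to 0.005, 0.024 = home, head down on the eye. Tight fit: it takes about 45 N to move
- vase_mid (a point): middle of a standing brass vase, 165 mm tall, 72 mm across, bystander
- cup_mid (a point): middle of a standing copper cup, 85 mm tall, 72 mm across, bystander
- tin_mid (a point): middle of a standing steel tin, 100 mm tall, 68 mm across, bystander
- hammer_grip (a point): grip point of a hammer lying on the bench to the right, bystander
Mind the look-alikes: they are no part of the job. Leave any black or pink look-alike of the part that bears eye alone.

How it is judged:
By the outcome, as a careful person would: the job done as asked, in the order asked, and still so for the second after the job is handed in, with the robot touching nothing.
It also fails if it takes over 72 s, if anything falls off the work surface, if the arm or the gripper's body presses on something with over 40 N, if the wrist force passes 120 N, or if a joint passes its speed limit or range.

## Robot

A 6-joint arm with a two-finger parallel gripper is mounted at the origin on the work surface. World frame = base frame: x ahead of the robot, y to its left, z up, the work surface at z = 0. Lengths are in m, angles in rad, forces in N, time in s.
With the tool pointing down it reaches from about 0.35 to 0.95 m from the base axis. Payload 17.4 kg.
Tool frame: the origin (TCP) lies midway between the tips of the shut fingers; the grasp point (between the pads) lies 19 mm behind it; z points along the fingers, y is the direction in which the jaws open and shut (so a half turn about z gives the same grasp; the last joint's range is limited). The gripper opens to 93 mm and grips with 3 to 60 N. Pads are 15 mm wide; open, the fingers measure 128 mm over their backs; the gripper's body (75 mm by 188 mm) begins 65 mm behind the grasp point.
Start: joints at [-1.378, 0.116, 1.442, -0, 1.584, -0.038], TCP at [0.154, -0.657, 0.219] pointing down, gripper open.
Joint ranges: [-2.83, 2.83], [-0.83, 2.19], [0.07, 2.5], [-1.14, 4.28], [0.01, 3], [-2.97, 2.97]. Speed limits (rad/s): [1.89, 1.89, 2.22, 3.14, 3.14, 3.14].

## Interface

Orientations are given as a unit quaternion [w, x, y, z].
In Python, from station import r gives the robot as it stands.
- The arm moves only by the tool step_arm, never from a script. Its argument "increments" is a list of rows, each an object with "hand": the finger opening in mm, from 0 to 93; "delta_pos": the shift along the world's x, y, z in mm, a list of three; "rotation": the turn, a rotation vector about the world's x, y, z in degrees, a list of three. In form: [{"hand": hand, "delta_pos": [tx, ty, tz], "rotation": [ax, ay, az]}, ...]. A call has 1 to 10 rows; each row is the pose to reach, as a shift and turn from the pose commanded when the call began; what a row does not reach only later rows make up. A row lasts 1/10 s, in which the tool goes at most 50 mm and 8.59 degrees, less where a joint would pass 70% of its speed; a pose out of reach is approached as far as the arm can. A call with a gripper value outside its range is refused whole. The fingers move at their own pace and stop on an object; "grip_force" is the grip in N (left out, the last holds). Time passes only in rows, so rows that repeat a pose let the fingers close. It gives the time, the measured TCP pose, the force and the opening at its end, in the units of the state.
- r.sense(): the state, without advancing time (a new reading comes with each control period).
- r.camera(name): name is "side" or "top" or "wrist"; returns the picture (400x640x3 uint8, blue, green, red); there is no depth.
- r.camera_model(name): a dict with "fx", "fy", "cx", "cy" (pixels), "k1" (the pictures are not rectified: a ray, as slopes to the right and down, at radius r is drawn at 1 + k1 r^2 times it, then the intrinsics apply), "origin" and "rotation" of the camera in the world; the wrist camera has in their place "tool_from_camera" (4x4, takes a point from camera to tool coordinates, whose origin is the TCP and whose axes are the flange's). Camera axes: x right, y down, z forward; pixel columns grow to the right and rows downward; lengths in m; the calibration is good to about 2 mm. A picture is of the moment at which its call begins: read the wrist's pose just before it. camera_model takes no time and is no camera call.
- r.close_job(): hands the job in, once; it reports no verdict.
The state is a dict: "time": time; "joint_positions": joint angles; "joint_velocities": joint speeds; "joint_torque": joint torques, N m; "tcp_pos": TCP position; "tool_rot": TCP orientation; "force": force on the tool from outside, world axes, zero at the start; "ft_torque": the same for the moment, N m; "gripper_width": opening from 0.0 (shut) to 1.0 (fully open).
Only numpy, scipy, OpenCV 4.12 (cv2) and the standard library are available. Lean on these libraries where they do the work, as an engineer would, in place of code of your own. Each camera call takes 0.05 s, during which the arm holds its last target. There are 200 camera calls.

## Working session

There is one attempt and no reset: what is moved stays moved. The work goes in short steps, Python scripts to look and compute and a tool call to move; the robot and the scene stay as the last step left them, time stands still between calls to the robot, and variables do not carry over. Pictures are saved under pics/ and viewed, about 8 in all and at most 12, crops included, and the job is handed in when it is done.

Besides the shell and the picture viewer there is one more tool, called after ">>>" by a JSON object that holds its "fn" and its "kwargs", one argument or row to a line. step_arm: Moves the arm, as the interface text tells. Its arguments: {"type":"object","properties":{"increments":{"type":"array","items":{"type":"object","properties":{"hand":{"type":"number"},"delta_pos":{"type":"array","items":{"type":"number"}},"rotation":{"type":"array","items":{"type":"number"}}}}},"grip_force":{"type":"number"}},"required":["increments"]}

```bash
mkdir -p pics; ls; cat > h.py <<'E'
import numpy as np, cv2
from station import r
def ray(name,u,v,s=None):
    m=r.camera_model(name)
    d=np.array([(u-m['cx'])/m['fx'],(v-m['cy'])/m['fy']]); p=d.copy()
    for _ in range(20): p=d/(1+m['k1']*(p@p))
    R,o=cam(m,s); 
    return o,R@np.array([p[0],p[1],1])
def cam(m,s=None):
    if 'origin' in m: return np.array(m['rotation']).reshape(3,3),np.array(m['origin'])
    from scipy.spatial.transform import Rotation as Ro
    s=s or r.sense(); q=s['tool_rot']; T=np.array(m['tool_from_camera'])
    R=Ro.from_quat([q[1],q[2],q[3],q[0]]).as_matrix()
    return R@T[:3,:3],R@T[:3,3]+np.array(s['tcp_pos'])
def onz(name,u,v,z,s=None):
    o,d=ray(name,u,v,s); return o+d*(z-o[2])/d[2]
def tri(a,b):
    (o1,d1),(o2,d2)=a,b
    t=np.linalg.lstsq(np.c_[d1,-d2],o2-o1,rcond=None)[0]
    p,q=o1+t[0]*d1,o2+t[1]*d2
    return (p+q)/2,np.linalg.norm(p-q)
def proj(name,P,s=None):
    m=r.camera_model(name);R,o=cam(m,s);c=R.T@(np.array(P)-o);p=c[:2]/c[2];p=p*(1+m['k1']*(p@p))
    return p[0]*m['fx']+m['cx'],p[1]*m['fy']+m['cy']
E
python3 - <<'E'
from h import *
for n in ('top','side','wrist'):
    im=r.camera(n); cv2.imwrite(f'pics/{n}0.png',im); m=r.camera_model(n); print(n,{k:np.round(v,3).tolist() for k,v in m.items()})
s=r.sense();print(s)
E
```

```text
pics
top {'fx': 382.817, 'fy': 382.817, 'cx': 314.197, 'cy': 199.662, 'k1': -0.019, 'origin': [0.369, -0.111, 1.318], 'rotation': [0.049, -0.699, 0.713, -0.04]}
side {'fx': 477.361, 'fy': 477.361, 'cx': 324.893, 'cy': 189.632, 'k1': -0.035, 'origin': [0.076, 1.067, 1.017], 'rotation': [0.086, -0.148, 0.867, -0.467]}
wrist {'fx': 279.691, 'fy': 279.691, 'cx': 316.164, 'cy': 203.726, 'k1': -0.018, 'tool_from_camera': [[0.001, -0.956, -0.293, 0.081], [1.0, 0.001, 0.0, -0.0], [-0.0, -0.293, 0.956, -0.166], [0.0, 0.0, 0.0, 1.0]]}
{'time': 0.15, 'joint_positions': array([-1.37781337e+00,  1.16383387e-01,  1.44209027e+00, -8.95378593e-06,
        1.58400624e+00, -3.78125985e-02]), 'joint_velocities': array([-0.00011968, -0.00153125, -0.00139842, -0.00100249, -0.00171671,
        0.00112853]), 'joint_torque': array([ 1.95660054e-03, -7.21762991e+01, -6.22948050e+01,  7.79930153e-02,
        2.25648063e-02, -8.28489055e-05]), 'tcp_pos': array([ 0.15435929, -0.65695974,  0.21808303]), 'tool_rot': array([-4.41939655e-04,  9.93348971e-01,  1.15141763e-01, -3.88469677e-05]), 'force': array([-0.25450785, -0.83458266, -0.78401448]), 'ft_torque': array([ 0.00683112, -0.01377239,  0.02266652]), 'gripper_width': 1.0001582444656252}
```

View pics/top0.png

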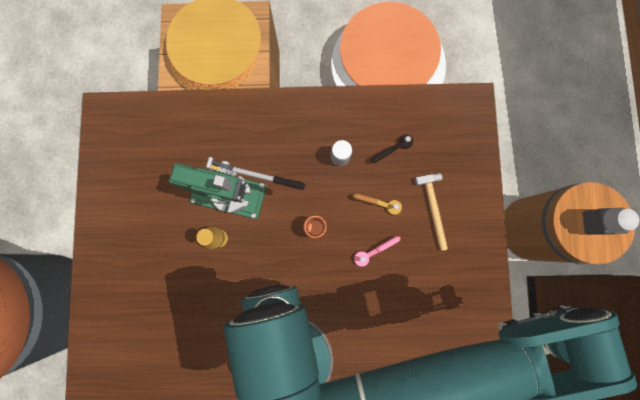

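View pics/side0.png

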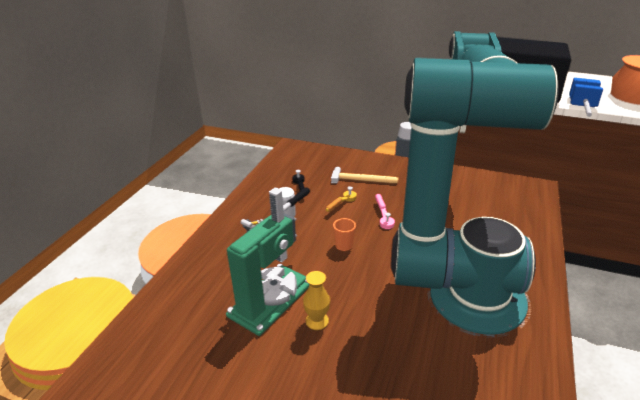

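The top view shows the press at (215,190) with its front to the right and its lever at the top. The brass handle has its eye at about (395,207) and its grip at about (365,199). The vase is at (210,238) and the cup at (315,227). The side view shows the press's open side. I'll enlarge both for measuring.

```bash
python3 - <<'E'
s=open('h.py').read()
s=s.replace("import numpy as np, cv2","import numpy as np, cv2\nfrom scipy.spatial.transform import Rotation as Ro\ndef Q(q): return Ro.from_quat([q[1],q[2],q[3],q[0]]).as_matrix()")
s=s.replace("np.array(m['rotation']).reshape(3,3)","Q(m['rotation'])").replace("    from scipy.spatial.transform import Rotation as Ro\n","").replace("R=Ro.from_quat([q[1],q[2],q[3],q[0]]).as_matrix()","R=Q(q)")
open('h.py','w').write(s)
E
python3 - <<'E'
from h import *
t=cv2.imread('pics/top0.png');s=cv2.imread('pics/side0.png')
a=cv2.resize(t[145:255,160:320],None,fx=5,fy=5,interpolation=cv2.INTER_CUBIC)
b=cv2.resize(s[170:340,215:365],None,fx=3.5,fy=3.5,interpolation=cv2.INTER_CUBIC)
cv2.imwrite('pics/tc.png',a);cv2.imwrite('pics/sc.png',b)
for n,u,v,z in [('top',395,207,.02),('top',367,200,.028),('top',210,238,.1),('top',315,227,.06),('top',228,188,.3),('top',342,150,.1)]: print(n,u,v,onz(n,u,v,z).round(3))
hsv=cv2.cvtColor(t,cv2.COLOR_BGR2HSV);print(hsv[207,393:398],hsv[198,360:364])
E
```

```text
top 395 207 [ 0.502 -0.371  0.02 ]
top 367 200 [ 0.527 -0.276  0.028]
top 210 238 [0.407 0.237 0.1  ]
top 315 227 [ 0.438 -0.098  0.06 ]
top 228 188 [0.534 0.133 0.3  ]
top 342 150 [ 0.684 -0.191  0.1  ]
[[ 17  55 157]
 [  8  16 197]
 [  8   9 218]
 [  9   8 221]
 [ 15  11 225]] [[ 14 159 188]
 [ 14 151 197]
 [ 14 151 203]
 [ 14 158 202]]
```

View pics/tc.png

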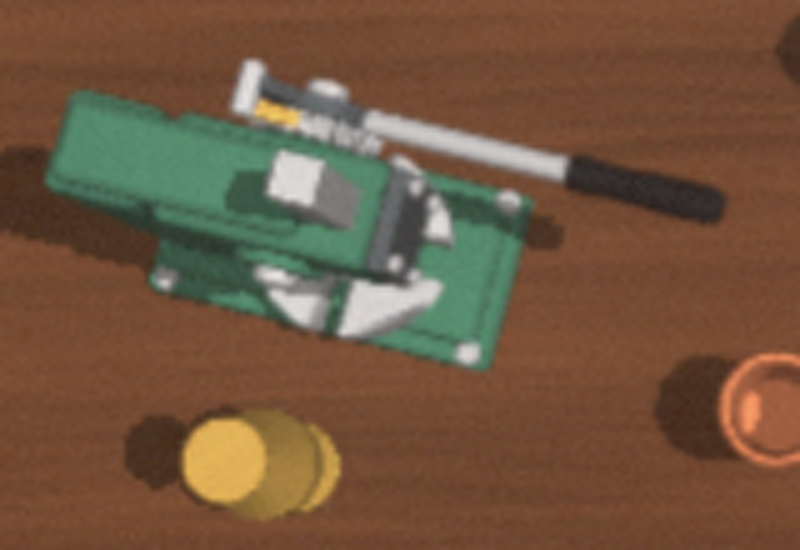

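View pics/sc.png

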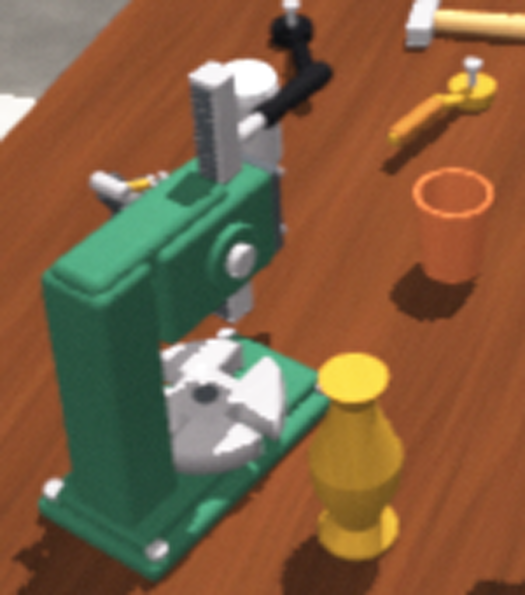

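The top crop shows:
- ram top (295,180)
- base front corners (530,200) and (490,368), back corner (150,285)
- lever grip from (570,172) to (722,205)

The side crop shows the ram top at (213,75). Next I'll compute the press frame and the handle pose.

```bash
python3 - <<'E'
from h import *
T=lambda x,y:(160+x/5,145+y/5); S=lambda x,y:(215+x/3.5,170+y/3.5)
print('ram',onz('top',*T(295,180),.345).round(4),onz('side',*S(213,75),.345).round(4),tri(ray('top',*T(295,180)),ray('side',*S(213,75))))
A=onz('top',*T(531,200),.03);B=onz('top',*T(490,370),.03);C=onz('top',*T(150,288),.03)
print(A,B,C,np.linalg.norm(A-B),np.linalg.norm(B-C))
u=(C-B)/np.linalg.norm(C-B);v=(B-A)/np.linalg.norm(B-A);v2=np.array([v[1],-v[0],0])
print('yaw',np.degrees(np.arctan2(u[1],u[0])),np.degrees(np.arctan2(-v[0],v[1]))) 
# press x ; press y = v dir (A is -y side)
yaws=[np.arctan2(u[1],u[0]),np.arctan2(v[1],v[0])-np.pi/2];print(np.degrees(yaws))
x=u;M=(A+B)/2;print('origin from base',M+x*.065)
for h in(.24,.28):print('lever grip ends',onz('top',*T(570,172),h-.02),onz('top',*T(722,205),h+.02))
t=cv2.imread('pics/top0.png');hsv=cv2.cvtColor(t,cv2.COLOR_BGR2HSV)
m=cv2.inRange(hsv,(12,110,140),(30,255,255));m[:,:345]=0;m[:185]=0;m[230:]=0;m[:,410:]=0
n,l,st,c=cv2.connectedComponentsWithStats(m)
for i in range(1,n):
  if st[i,4]>8:print(st[i],c[i],np.median(hsv[l==i],axis=0))
s=cv2.imread('pics/side0.png');hs=cv2.cvtColor(s,cv2.COLOR_BGR2HSV)
# pin head side ~ (472,65), eye
print('pinhead',tri(ray('side',*S(473,63)),ray('top',396,206)))
print('vase',tri(ray('side',*S(353,378)),ray('top',*T(225,460))))
E
```

```text
ram [0.5457 0.1453 0.345 ] [0.5446 0.1519 0.345 ] (array([0.54687029, 0.14652484, 0.34107458]), np.float64(0.0008645383010178698))
[0.58564853 0.06620974 0.03      ] [0.46988639 0.09434463 0.03      ] [0.53044599 0.32693897 0.03      ] 0.11913204989041358 0.2403488939502855
yaw 75.40615565049417 76.33966037635795
[75.40615565 76.33966038]
origin from base [0.54414521 0.14318004 0.03      ]
lever grip ends [0.56971612 0.01719641 0.22      ] [ 0.54181153 -0.07261988  0.26      ]
lever grip ends [0.56239699 0.01251825 0.26      ] [ 0.53527068 -0.07407917  0.3       ]
[354 193  48  22 323] [381.13312693 202.92260062] [ 18. 155. 199.]
pinhead (array([ 0.50226587, -0.37024093,  0.04263846]), np.float64(0.0019344038743490462))
vase (array([0.40827484, 0.23460398, 0.16030812]), np.float64(0.0001650358637239572))
```

Measurements agree with the given sizes: base 119×240 mm seen, and the ram and base origins match within 3 mm. The press origin is about (0.545, 0.145) with yaw about 76°. Moving above the handle's grip for a wrist look.

>>> {"fn": "step_arm", "kwargs": {
  "increments": [
    {"hand": 93, "delta_pos": [370, 380, -20], "rotation": [0, 0, 62]},
    {"hand": 93, "delta_pos": [370, 380, -20], "rotation": [0, 0, 62]},
    {"hand": 93, "delta_pos": [370, 380, -20], "rotation": [0, 0, 62]},
    {"hand": 93, "delta_pos": [370, 380, -20], "rotation": [0, 0, 62]},
    {"hand": 93, "delta_pos": [370, 380, -20], "rotation": [0, 0, 62]},
    {"hand": 93, "delta_pos": [370, 380, -20], "rotation": [0, 0, 62]},
    {"hand": 93, "delta_pos": [370, 380, -20], "rotation": [0, 0, 62]},
    {"hand": 93, "delta_pos": [370, 380, -20], "rotation": [0, 0, 62]},
    {"hand": 93, "delta_pos": [370, 380, -20], "rotation": [0, 0, 62]},
    {"hand": 93, "delta_pos": [370, 380, -20], "rotation": [0, 0, 62]}
  ]
}}

```text
time: 1.15
tcp_pos: [0.504, -0.2973, 0.1997]
tool_rot: [0.0, 0.792, 0.61, 0.0]
force: [0.6, -0.4, 0.2]
gripper_width: 1.001
```

>>> {"fn": "step_arm", "kwargs": {
  "increments": [
    {"hand": 93, "delta_pos": [0, 0, 0], "rotation": [0, 0, 0]},
    {"hand": 93, "delta_pos": [0, 0, 0], "rotation": [0, 0, 0]},
    {"hand": 93, "delta_pos": [0, 0, 0], "rotation": [0, 0, 0]}
  ]
}}

```text
time: 1.45
tcp_pos: [0.5025, -0.2996, 0.1997]
tool_rot: [-0.0, 0.792, 0.61, -0.0]
force: [0.3, -0.2, -0.5]
gripper_width: 1.003
```

```bash
python3 - <<'E'
from h import *
s=r.sense();im=r.camera('wrist');cv2.imwrite('pics/w1.png',im);np.save('w1.npy',np.r_[s['tcp_pos'],s['tool_rot']])
print(s['time'],s['tcp_pos'],s['tool_rot'])
print('expect eye',proj('wrist',[.502,-.371,.018],s),'grip',proj('wrist',[.527,-.276,.028],s))
E
```

```text
1.45 [ 0.50249087 -0.29964322  0.19969539] [-6.15610240e-05  7.92293388e-01  6.10140280e-01 -1.51602668e-04]
expect eye (np.float64(330.114545261917), np.float64(234.82778148783623)) grip (np.float64(331.66905001638946), np.float64(163.25997157643474))
```

View pics/w1.png

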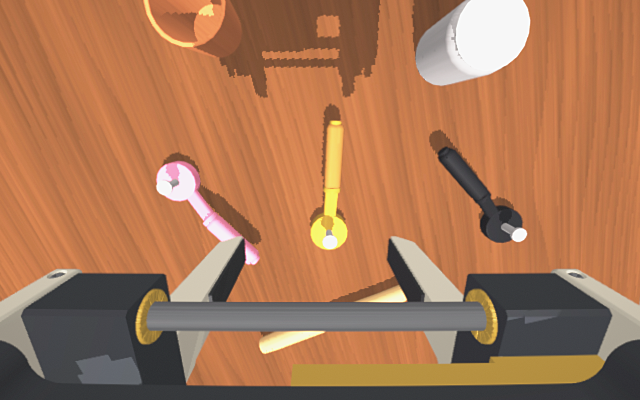

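The wrist view shows the brass eye disc at (329,232), the pin head at (330,242), and the grip running from (336,122) to (332,188). This matches the prediction.

```bash
python3 - <<'E'
from h import *
a=np.load('w1.npy');s={'tcp_pos':a[:3],'tool_rot':a[3:]}
im=cv2.imread('pics/w1.png');hsv=cv2.cvtColor(im,cv2.COLOR_BGR2HSV)
for v in (130,150,170,180,195,232):print(v,hsv[v,334 if v<190 else 331 if v<200 else 320],hsv[v,350])
m=cv2.inRange(hsv,(16,140,170),(35,255,255));m[:115]=0;m[252:]=0;m[:,:300]=0;m[:,360:]=0
for v in (130,145,160,175,185):
  c=np.flatnonzero(m[v]);print(v,c.min(),c.max(),onz('wrist',c.mean(),v,.033,s).round(4))
rows=np.flatnonzero(m.any(1));print(rows.min(),rows.max())
c=np.flatnonzero(m[225:236].any(0));print(c.min(),c.max())
print('eye',onz('wrist',329,232,.016,s),'pin',onz('wrist',330,242,.045,s),'ends',onz('wrist',335.5,rows.min(),.03,s),onz('wrist',332,189,.03,s))
E
```

```text
130 [ 24 141 247] [ 12 156 218]
150 [ 24 140 247] [ 12 157 209]
170 [ 24 140 247] [ 12 157 205]
180 [ 24 138 247] [ 11 156 204]
195 [ 30 148 247] [ 12 160 203]
232 [ 30 142 247] [ 11 155 207]
130 328 342 [ 0.5403 -0.2389  0.033 ]
145 327 341 [ 0.5353 -0.2552  0.033 ]
160 327 340 [ 0.5309 -0.2722  0.033 ]
175 326 339 [ 0.5253 -0.2894  0.033 ]
185 326 339 [ 0.5233 -0.3017  0.033 ]
120 249
310 347
eye [ 0.50142262 -0.36745955  0.016     ] pin [ 0.50108696 -0.36874737  0.045     ] ends [ 0.54322475 -0.22821773  0.03      ] [ 0.51973215 -0.30677136  0.03      ]
```

>>> {"fn": "step_arm", "kwargs": {
  "increments": [
    {"hand": 70, "delta_pos": [26, 27, -40], "rotation": [0, 0, -1]},
    {"hand": 60, "delta_pos": [26, 27, -90], "rotation": [0, 0, -1]},
    {"hand": 60, "delta_pos": [26, 27, -130], "rotation": [0, 0, -1]},
    {"hand": 60, "delta_pos": [26, 27, -165], "rotation": [0, 0, -1]},
    {"hand": 60, "delta_pos": [26, 27, -190], "rotation": [0, 0, -1]},
    {"hand": 60, "delta_pos": [26, 27, -190], "rotation": [0, 0, -1]},
    {"hand": 0, "delta_pos": [26, 27, -190], "rotation": [0, 0, -1]},
    {"hand": 0, "delta_pos": [26, 27, -190], "rotation": [0, 0, -1]},
    {"hand": 0, "delta_pos": [26, 27, -190], "rotation": [0, 0, -1]},
    {"hand": 0, "delta_pos": [26, 27, -190], "rotation": [0, 0, -1]}
  ],
  "grip_force": 60
}}

```text
time: 2.5
tcp_pos: [0.5294, -0.2725, 0.011]
tool_rot: [0.001, 0.797, 0.603, 0.0]
force: [0.2, -1.0, -1.1]
gripper_width: 0.351
```

>>> {"fn": "step_arm", "kwargs": {
  "increments": [
    {"hand": 0, "delta_pos": [0, 0, 0], "rotation": [0, 0, 0]},
    {"hand": 0, "delta_pos": [0, 0, 0], "rotation": [0, 0, 0]},
    {"hand": 0, "delta_pos": [0, 0, 0], "rotation": [0, 0, 0]},
    {"hand": 0, "delta_pos": [0, 0, 10], "rotation": [0, 0, 0]},
    {"hand": 0, "delta_pos": [0, 0, 30], "rotation": [0, 0, 0]},
    {"hand": 0, "delta_pos": [0, 0, 60], "rotation": [0, 0, 0]},
    {"hand": 0, "delta_pos": [0, 0, 100], "rotation": [0, 0, 0]},
    {"hand": 0, "delta_pos": [0, 0, 130], "rotation": [0, 0, 0]},
    {"hand": 0, "delta_pos": [0, 0, 130], "rotation": [0, 0, 0]},
    {"hand": 0, "delta_pos": [0, 0, 130], "rotation": [0, 0, 0]}
  ]
}}

```text
time: 3.5
tcp_pos: [0.5288, -0.272, 0.1395]
tool_rot: [-0.0, 0.797, 0.603, 0.0]
force: [0.2, -0.6, -4.6]
gripper_width: 0.211
```

```bash
python3 - <<'E'
from h import *
s=r.sense();im=r.camera('wrist');im2=r.camera('side');np.save('w2.npy',np.r_[s['tcp_pos'],s['tool_rot']])
print(s)
R=Q(s['tool_rot']);g=np.array(s['tcp_pos'])-.019*R[:,2];e=g-R[:,0]*.1
for n,z in(('eye underside',-.028),('eye top',-.01),('pin',.017)):print(n,proj('wrist',e+[0,0,z],s),proj('side',e+[0,0,z]))
u,v=map(int,proj('side',g))
c=cv2.resize(im2[v-50:v+60,u-80:u+80],(480,330),interpolation=cv2.INTER_CUBIC)
o=np.zeros((400,640,3),np.uint8);o=np.vstack([im[100:400],np.hstack([c[:300],c[:300,:160]*0])]);cv2.imwrite('pics/w2.png',o);cv2.imwrite('pics/w2raw.png',im);print(u,v)
E
```

```text
{'time': 3.5, 'joint_positions': array([-5.18051909e-01, -2.59176752e-02,  1.71715291e+00,  1.81769940e-04,
        1.45050545e+00, -2.42687390e-01]), 'joint_velocities': array([ 0.00076167,  0.02268303,  0.03212977, -0.00114426, -0.0057155 ,
       -0.00050346]), 'joint_torque': array([ 2.20951857e-02, -6.55586243e+01, -6.78574777e+01, -3.48375756e-01,
        8.66717286e-02, -5.37948188e-03]), 'tcp_pos': array([ 0.52877262, -0.27197463,  0.13945051]), 'tool_rot': array([-1.03583077e-04,  7.97470604e-01,  6.03357790e-01,  5.37607354e-05]), 'force': array([ 0.17098494, -0.61628988, -4.63117839]), 'ft_torque': array([ 0.40070977, -0.13087636, -0.01420686]), 'gripper_width': 0.21082595813132007}
eye underside (np.float64(317.456083893757), np.float64(357.43209751450047)) (np.float64(350.3183122284512), np.float64(168.06740617963186))
eye top (np.float64(317.5664947015322), np.float64(377.3414655726367)) (np.float64(350.4066453458805), np.float64(163.78233948526523))
pin (np.float64(317.77038557762006), np.float64(414.14868713084024)) (np.float64(350.5407626607654), np.float64(157.26298856150785))
334 173
```

View pics/w2.png

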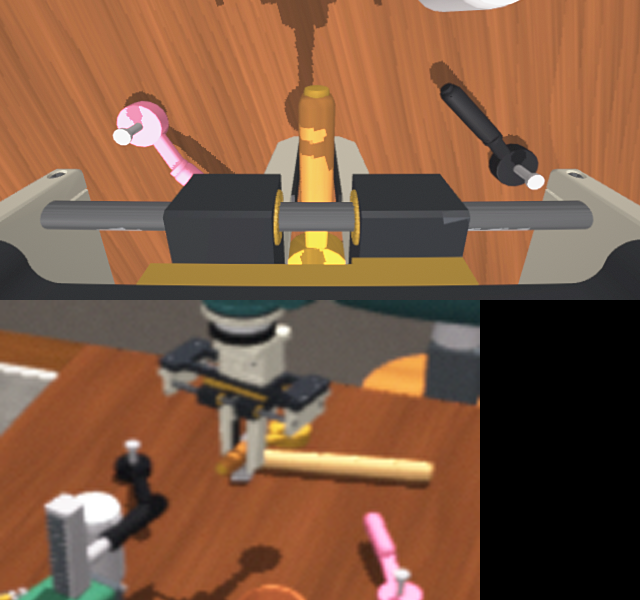

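The handle is held level: the eye is where predicted in the side view, and the wrist moment of 0.42 Nm fits. I'll turn it in clear space, then bring it round to the front of the press.

>>> {"fn": "step_arm", "kwargs": {
  "increments": [
    {"hand": 0, "delta_pos": [-7, 2, 3], "rotation": [0, 0, 6]},
    {"hand": 0, "delta_pos": [-14, 5, 6], "rotation": [0, 0, 14]},
    {"hand": 0, "delta_pos": [-21, 8, 10], "rotation": [0, 0, 22]},
    {"hand": 0, "delta_pos": [-28, 11, 10], "rotation": [0, 0, 30]},
    {"hand": 0, "delta_pos": [-35, 14, 10], "rotation": [0, 0, 38]},
    {"hand": 0, "delta_pos": [-42, 16, 10], "rotation": [0, 0, 46]},
    {"hand": 0, "delta_pos": [-49, 18, 10], "rotation": [0, 0, 54]},
    {"hand": 0, "delta_pos": [-56, 20, 10], "rotation": [0, 0, 62]},
    {"hand": 0, "delta_pos": [-63, 22, 10], "rotation": [0, 0, 70]},
    {"hand": 0, "delta_pos": [-69, 22, 10], "rotation": [0, 0, 76]}
  ]
}}

```text
time: 4.6
tcp_pos: [0.4589, -0.2496, 0.1478]
tool_rot: [-0.002, 0.254, 0.967, 0.0]
force: [-0.2, 0.2, -3.6]
gripper_width: 0.212
```

>>> {"fn": "step_arm", "kwargs": {
  "increments": [
    {"hand": 0, "delta_pos": [0, 0, 0], "rotation": [0, 0, 8]},
    {"hand": 0, "delta_pos": [0, 0, 0], "rotation": [0, 0, 16]},
    {"hand": 0, "delta_pos": [0, 0, 0], "rotation": [0, 0, 24]},
    {"hand": 0, "delta_pos": [-5, 10, 0], "rotation": [0, 0, 32]},
    {"hand": 0, "delta_pos": [-10, 30, 0], "rotation": [0, 0, 40]},
    {"hand": 0, "delta_pos": [-20, 60, 0], "rotation": [0, 0, 48]},
    {"hand": 0, "delta_pos": [-25, 95, 0], "rotation": [0, 0, 55]},
    {"hand": 0, "delta_pos": [-30, 130, 0], "rotation": [0, 0, 61]},
    {"hand": 0, "delta_pos": [-30, 165, 0], "rotation": [0, 0, 61]},
    {"hand": 0, "delta_pos": [-30, 195, 0], "rotation": [0, 0, 61]}
  ]
}}

```text
time: 5.6
tcp_pos: [0.4289, -0.0536, 0.1482]
tool_rot: [-0.001, -0.269, 0.963, 0.0]
force: [-0.1, 0.6, -4.8]
gripper_width: 0.209
```

>>> {"fn": "step_arm", "kwargs": {
  "increments": [
    {"hand": 0, "delta_pos": [0, 30, -15], "rotation": [0, 0, 0]},
    {"hand": 0, "delta_pos": [0, 45, -30], "rotation": [0, 0, 0]},
    {"hand": 0, "delta_pos": [0, 45, -30], "rotation": [0, 0, 0]},
    {"hand": 0, "delta_pos": [0, 45, -30], "rotation": [0, 0, 0]}
  ]
}}

```text
time: 6.0
tcp_pos: [0.4294, -0.0102, 0.1188]
tool_rot: [-0.001, -0.27, 0.963, 0.0]
force: [0.2, -0.8, -3.3]
gripper_width: 0.206
```

```bash
python3 - <<'E'
from h import *
s=r.sense();im2=r.camera('side')
cv2.imwrite('pics/s3.png',cv2.resize(im2[130:350,220:440],(600,600),interpolation=cv2.INTER_CUBIC))
print(s['time'],s['tcp_pos'],s['tool_rot'],s['joint_positions'].round(2))
print(np.degrees(2*np.arctan2(s['tool_rot'][2],s['tool_rot'][1])))
E
```

```text
6.0 [ 0.429414   -0.01019212  0.11879678] [-1.11398863e-03 -2.69562913e-01  9.62982121e-01  1.74610965e-04] [-0.08 -0.4   2.07 -0.    1.48 -2.2 ]
211.27653895717927
```

View pics/s3.png

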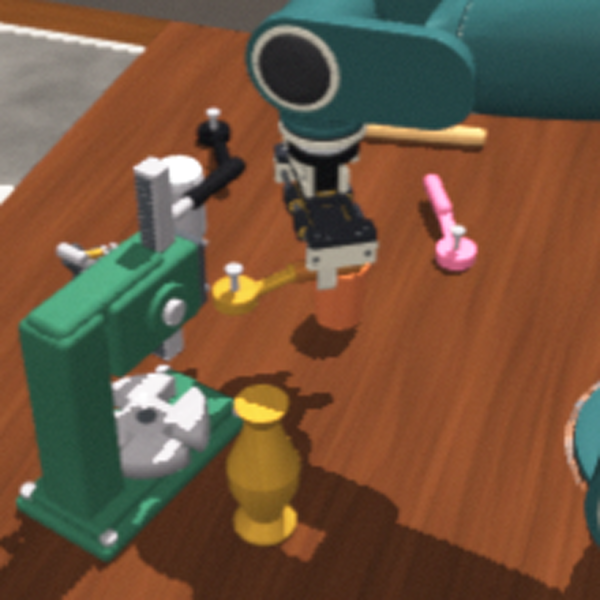

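The side view shows the handle level in front of the press: pin head at crop (234,269), ram foot at (172,352). The gripper is clear of the lever and vase. Checking the offsets numerically.

```bash
python3 - <<'E'
from h import *
S=lambda x,y:(220+x/2.7273,130+y/2.7273)
for z in(.152,.157):print('pin',onz('side',*S(234,270),z).round(4))
print('eye top',onz('side',*S(236,291),.126).round(4))
print('pred eye',.4294+.0855,-.0102+.0519)
s=cv2.imread('pics/s3.png')[310:420,100:260];cv2.imwrite('pics/ram3.png',cv2.resize(s,None,fx=5,fy=5,interpolation=cv2.INTER_CUBIC))
print('ram top',onz('side',*S(153,165),.345))
E
```

```text
pin [0.5117 0.044  0.152 ]
pin [0.5092 0.0499 0.157 ]
eye top [0.5092 0.047  0.126 ]
pred eye 0.5149 0.0417
ram top [0.5458264  0.14769375 0.345     ]
```

>>> {"fn": "step_arm", "kwargs": {
  "increments": [
    {"hand": 0, "delta_pos": [0, 0, -25], "rotation": [0, 0, 0]},
    {"hand": 0, "delta_pos": [0, 0, -48], "rotation": [0, 0, 0]},
    {"hand": 0, "delta_pos": [7, 25, -48], "rotation": [0, 0, 0]},
    {"hand": 0, "delta_pos": [15, 50, -48], "rotation": [0, 0, 0]},
    {"hand": 0, "delta_pos": [18, 60, -48], "rotation": [0, 0, 0]},
    {"hand": 0, "delta_pos": [18, 60, -48], "rotation": [0, 0, 0]}
  ]
}}

```text
time: 6.65
tcp_pos: [0.4484, 0.05, 0.072]
tool_rot: [-0.0, -0.269, 0.963, -0.0]
force: [-0.2, -0.2, -4.3]
gripper_width: 0.212
```

```bash
python3 - <<'E'
from h import *
s=r.sense();im=r.camera('side');w=r.camera('wrist')
cv2.imwrite('pics/s4raw.png',im)
o=np.hstack([cv2.resize(im[210:320,240:350],(500,500),interpolation=cv2.INTER_CUBIC),cv2.resize(cv2.imread('pics/s3.png')[310:420,130:196],(300,500),interpolation=cv2.INTER_CUBIC)])
cv2.imwrite('pics/s4.png',o)
print(s['time'],s['tcp_pos'],s['force'])
E
```

```text
6.65 [0.4483827  0.05001912 0.07202289] [-0.24105492 -0.18194176 -4.33088116]
```

View pics/s4.png

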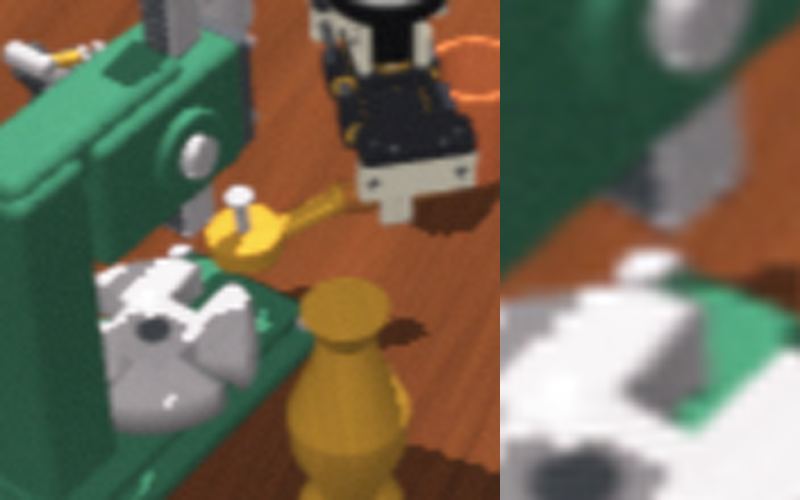

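```bash
python3 - <<'E'
from h import *
for z in(.104,.1085):print('pin',onz('side',292.4,252.9,z).round(4))
print('pred',.4484+.0855,.05+.0519)
p=onz('side',282.2,261.8,.115);print('ram axis',p-[-.0091,.01515,0])
p=onz('side',240+186*.22,210+233*.22,.115);print('ram axis',p-[-.0091,.01515,0])
# eye disc in s4raw
im=cv2.imread('pics/s4raw.png');hsv=cv2.cvtColor(im,cv2.COLOR_BGR2HSV)
m=cv2.inRange(hsv,(22,150,120),(32,255,255));m[:245]=0;m[275:]=0;m[:,:280]=0;m[:,303:]=0
ys,xs=np.nonzero(m);print(xs.min(),xs.max(),ys.min(),ys.max())
u=(240+204*.22+240+286*.22)/2;v=(210+202*.22+210+254*.22)/2
print('eye top',u,v,onz('side',u,v,.0795))
E
```

```text
pin [0.5313 0.1048 0.104 ]
pin [0.5291 0.1095 0.1085]
pred 0.5339 0.1019
ram axis [0.54725133 0.14560648 0.115     ]
ram axis [0.55158031 0.1447149  0.115     ]
286 301 256 265
eye top 293.9 260.16 [0.52677099 0.10734743 0.0795    ]
```

>>> {"fn": "step_arm", "kwargs": {
  "increments": [
    {"hand": 0, "delta_pos": [0, 0, 3], "rotation": [0, 0, 0]},
    {"hand": 0, "delta_pos": [5, 15, 3], "rotation": [0, 0, 0]},
    {"hand": 0, "delta_pos": [10, 33, 3], "rotation": [0, 0, 0]},
    {"hand": 0, "delta_pos": [13, 44, 3], "rotation": [0, 0, 0]},
    {"hand": 0, "delta_pos": [13, 44, 3], "rotation": [0, 0, 0]},
    {"hand": 0, "delta_pos": [13, 44, 3], "rotation": [0, 0, 0]}
  ]
}}

```text
time: 7.35
tcp_pos: [0.4608, 0.0935, 0.0748]
tool_rot: [-0.0, -0.269, 0.963, -0.0]
force: [-0.9, 0.5, -4.6]
gripper_width: 0.209
```

>>> {"fn": "step_arm", "kwargs": {
  "increments": [
    {"hand": 0, "delta_pos": [0, 0, -3], "rotation": [0, 0, 0]},
    {"hand": 0, "delta_pos": [0, 0, -5], "rotation": [0, 0, 0]},
    {"hand": 0, "delta_pos": [0, 0, -6], "rotation": [0, 0, 0]},
    {"hand": 0, "delta_pos": [0, 0, -6], "rotation": [0, 0, 0]}
  ]
}}

```text
time: 7.75
tcp_pos: [0.4611, 0.0935, 0.0693]
tool_rot: [0.0, -0.269, 0.963, -0.0]
force: [-6.0, -4.4, 4.1]
gripper_width: 0.211
```

```bash
python3 - <<'E'
from h import *
s=r.sense();im=r.camera('side');w=r.camera('wrist')
cv2.imwrite('pics/s5raw.png',im);cv2.imwrite('pics/w5raw.png',w)
o=np.hstack([cv2.resize(im[170:290,250:330],(400,600),interpolation=cv2.INTER_CUBIC),cv2.resize(w[130:400,180:450],(400,400)).copy() if 0 else cv2.copyMakeBorder(cv2.resize(w[130:400,180:450],(400,400)),0,200,0,0,0)])
cv2.imwrite('pics/s5.png',o)
print(s['time'],s['tcp_pos'],s['force'],s['ft_torque'])
e=np.array([s['tcp_pos'][0]+.0855,s['tcp_pos'][1]+.0519]);print('pred eye',e)
for z in(.077,.098,.101):print(z,proj('side',[*e,z]),'ram axis',proj('side',[.5465,.1455,z]))
E
```

```text
7.75 [0.46113468 0.09345794 0.06930243] [-6.00400363 -4.36458025  4.06846339] [-0.21290741  0.30316816 -0.05989939]
pred eye [0.54663468 0.14535794]
0.077 (np.float64(282.4808811527521), np.float64(267.66603319669053)) ram axis (np.float64(282.5036613104703), np.float64(267.70830189563725))
0.098 (np.float64(282.03468315086275), np.float64(262.19144961569987)) ram axis (np.float64(282.0576063504956), np.float64(262.23348624200827))
0.101 (np.float64(281.97034927589596), np.float64(261.40164413540674)) ram axis (np.float64(281.9932930214525), np.float64(261.4436463363137))
```

View pics/s5.png

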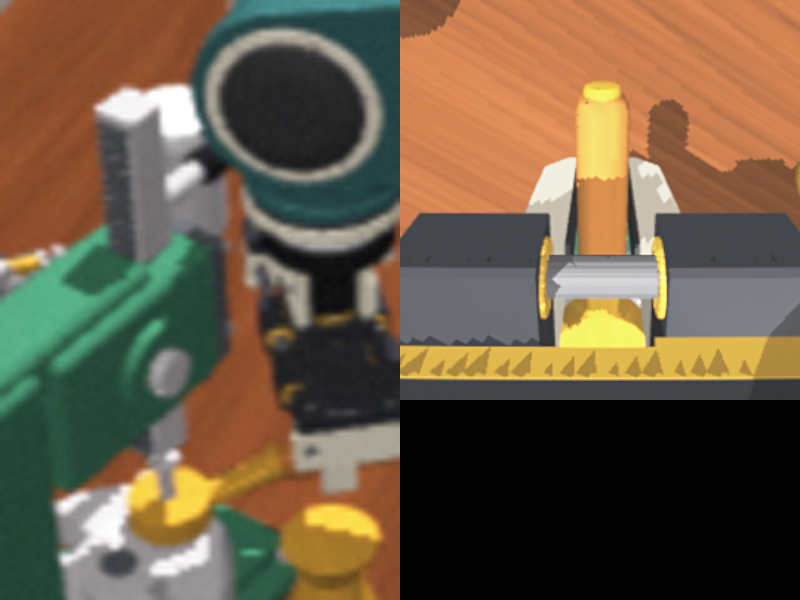

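The side crop shows the eye resting on the plate. The pin (x≈167) is in line with the ram foot (x≈166), and the wrist view shows the grip end at crop (602,85). I'll lower the last few mm to level it.

>>> {"fn": "step_arm", "kwargs": {
  "increments": [
    {"hand": 0, "delta_pos": [0, 0, -1.5], "rotation": [0, 0, 0]},
    {"hand": 0, "delta_pos": [0, 0, -3], "rotation": [0, 0, 0]},
    {"hand": 0, "delta_pos": [0, 0, -4], "rotation": [0, 0, 0]},
    {"hand": 0, "delta_pos": [0, 0, -4], "rotation": [0, 0, 0]}
  ]
}}

```text
time: 8.25
tcp_pos: [0.4612, 0.0935, 0.0654]
tool_rot: [0.0, -0.269, 0.963, -0.0]
force: [-5.1, -3.2, 5.7]
gripper_width: 0.209
```

```bash
python3 - <<'E'
from h import *
s=r.sense();im=r.camera('side');t=r.camera('top');w=r.camera('wrist');cv2.imwrite('pics/s6raw.png',im);cv2.imwrite('pics/t6raw.png',t)
print(s['time'],s['tcp_pos'],s['force'],s['ft_torque'])
p=onz('wrist',316,188,s['tcp_pos'][2]+.019+.005,s);print('grip end from grasp',p-s['tcp_pos'])
hsv=cv2.cvtColor(im,cv2.COLOR_BGR2HSV)
m=cv2.inRange(hsv,(20,130,90),(34,255,255));m[:255]=0;m[282:]=0;m[:,:270]=0;m[:,300:]=0
for v in range(258,282):
  c=np.flatnonzero(m[v]);
  if len(c):print(v,c.min(),c.max(),end=' | ')
print()
# bright top-face vs side
print(im[255:282,283,:].max(1)); print(hsv[255:282,279,2]);print(hsv[255:282,288,2])
E
```

```text
8.25 [0.46124432 0.09353427 0.06542099] [-5.05386015 -3.24175765  5.72579593] [-0.14963825  0.19684752 -0.02115289]
grip end from grasp [-0.04134588 -0.02442081  0.024     ]
264 285 287 | 265 279 289 | 266 277 299 | 267 276 293 | 268 276 295 | 269 276 293 | 270 276 292 | 271 276 293 | 272 284 290 | 273 283 289 | 274 283 287 | 275 278 279 | 
[123 123 123 123 127 167 228 225 166 143 133 133 135 134 147 213 230 194
 231 232 175 147 144 142 141 149 176]
[ 77  69  75  71  72  78 113 139 161 238 247 248 249 250 248 226 181 166
 165 164 152 149 147 148 149 149 150]
[135 137 139 140 141 142 146 144 157 215 246 249 249 248 249 250 250 249
 242 164 134 131 135 166 226 246 247]
```

```bash
python3 - <<'E'
from h import *
im=cv2.imread('pics/s6raw.png');hsv=cv2.cvtColor(im,cv2.COLOR_BGR2HSV)
m=((hsv[...,2]>205)&(hsv[...,0]>20)&(hsv[...,0]<34)&(hsv[...,1]>90)).astype(np.uint8);m[:255]=0;m[280:]=0;m[:,:270]=0;m[:,294:]=0
n,l,st,c=cv2.connectedComponentsWithStats(m);i=1+np.argmax(st[1:,4]);print(st[i],c[i])
h=cv2.convexHull(np.argwhere(l==i)[:,::-1].astype(np.int32));print(cv2.boundingRect(h))
for nme,(x,y) in {'ram':(.5465,.1455),'eye':(.545,.144)}.items():
  P=np.array([proj('side',[x+.025*np.cos(a),y+.025*np.sin(a),.072]) for a in np.linspace(0,6.28,73)]);print(nme,P.min(0),P.max(0))
# ram foot edges: grey in rows 245-258
for v in(250,253,256,258,260,262):print(v,hsv[v,272:298,1].tolist())
print(proj('side',[.5465-.0091,.1455+.01515,.115]),[proj('side',[.5465+a*.0125*.242-b*.0125*.970,.1455+a*.0125*.97+b*.0125*.242,.115]) for a,b in((-1,1),(1,-1),(-1,-1))])
E
```

```text
[283 264  11  11  68] [287.23529412 269.10294118]
(283, 264, 11, 11)
ram [273.93451447 263.15023361] [291.26441951 275.02321994]
eye [274.62543202 262.93634789] [291.94477676 274.79654079]
250 [126, 131, 136, 129, 126, 128, 128, 126, 127, 126, 117, 109, 104, 50, 82, 146, 176, 177, 175, 181, 174, 175, 173, 177, 175, 178]
253 [129, 127, 129, 126, 129, 124, 127, 126, 120, 94, 30, 2, 9, 13, 58, 131, 176, 174, 176, 174, 176, 178, 178, 175, 179, 175]
256 [127, 126, 127, 124, 126, 111, 93, 33, 5, 6, 6, 8, 9, 11, 39, 112, 166, 179, 181, 177, 173, 175, 175, 174, 178, 178]
258 [128, 126, 127, 117, 88, 30, 31, 18, 13, 10, 12, 8, 10, 14, 63, 151, 173, 173, 178, 180, 173, 180, 174, 177, 174, 174]
260 [109, 72, 134, 162, 151, 95, 46, 10, 2, 6, 10, 11, 21, 51, 141, 174, 178, 175, 178, 178, 175, 176, 178, 177, 178, 178]
262 [158, 177, 176, 177, 173, 172, 162, 92, 29, 9, 8, 8, 4, 24, 116, 172, 177, 174, 180, 180, 176, 173, 178, 176, 174, 174]
(np.float64(282.46028802865317), np.float64(261.8346452864647)) [(np.float64(287.86790488130316), np.float64(256.87284051922086)), (np.float64(275.49072567642145), np.float64(258.5933446639576)), (np.float64(280.93851010529806), np.float64(253.7150770804656))]
```

>>> {"fn": "step_arm", "kwargs": {
  "increments": [
    {"hand": 0, "delta_pos": [0, 0, 4], "rotation": [0, 0, 0]},
    {"hand": 0, "delta_pos": [1, 0.5, 6], "rotation": [0, 0, 0]},
    {"hand": 0, "delta_pos": [2, 1.5, 6], "rotation": [0, 0, 0]},
    {"hand": 0, "delta_pos": [2, 1.5, 3], "rotation": [0, 0, 0]},
    {"hand": 0, "delta_pos": [2, 1.5, 0], "rotation": [0, 0, 0]},
    {"hand": 0, "delta_pos": [2, 1.5, 0], "rotation": [0, 0, 0]},
    {"hand": 0, "delta_pos": [2, 1.5, 0], "rotation": [0, 0, 0]}
  ]
}}

```text
time: 9.1
tcp_pos: [0.4631, 0.0954, 0.065]
tool_rot: [0.0, -0.269, 0.963, -0.0]
force: [-4.1, -2.6, 3.1]
gripper_width: 0.211
```

>>> {"fn": "step_arm", "kwargs": {
  "increments": [
    {"hand": 23, "delta_pos": [0, 0, 0], "rotation": [0, 0, 0]},
    {"hand": 26, "delta_pos": [0, 0, 0], "rotation": [0, 0, 0]},
    {"hand": 40, "delta_pos": [0, 0, 0], "rotation": [0, 0, 0]},
    {"hand": 50, "delta_pos": [0, 0, 0], "rotation": [0, 0, 0]},
    {"hand": 50, "delta_pos": [0, 0, 0], "rotation": [0, 0, 0]},
    {"hand": 50, "delta_pos": [0, 0, 0], "rotation": [0, 0, 0]}
  ]
}}

```text
time: 9.7
tcp_pos: [0.463, 0.0954, 0.0648]
tool_rot: [-0.0, -0.269, 0.963, 0.0]
force: [-0.5, -0.6, -0.1]
gripper_width: 0.532
```

```bash
python3 - <<'E'
from h import *
s=r.sense();im=r.camera('side');w=r.camera('wrist');cv2.imwrite('pics/s7raw.png',im);cv2.imwrite('pics/w7raw.png',w)
np.save('w7.npy',np.r_[s['tcp_pos'],s['tool_rot']])
print(s['time'],s['tcp_pos'],s['force'])
o=np.hstack([cv2.resize(im[230:290,260:310],(400,480),interpolation=cv2.INTER_CUBIC),cv2.resize(w[160:400,216:416],(400,480),interpolation=cv2.INTER_CUBIC)])
cv2.imwrite('pics/s7.png',o)
E
```

```text
9.7 [0.46295557 0.09537701 0.06476231] [-0.54177797 -0.55227651 -0.14687058]
```

View pics/s7.png

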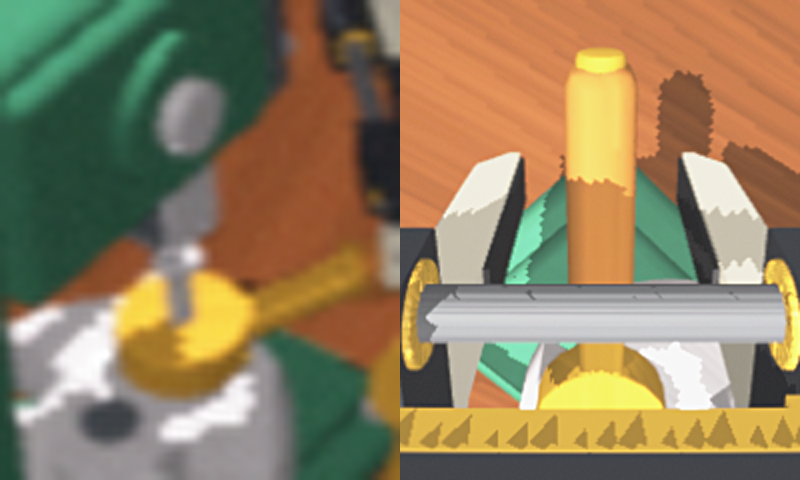

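The handle lies flat: eye centre about (283.1,268.7) in the side image, with the pin standing under the ram foot to within about 2 mm. Now to locate the lever grip from the first pictures and retreat upward.

```bash
python3 - <<'E'
from h import *
T=lambda x,y:(160+x/5,145+y/5); S=lambda x,y:(215+x/3.5,170+y/3.5)
a=tri(ray('top',*T(570,172)),ray('side',*S(262,120)));b=tri(ray('top',*T(718,203)),ray('side',*S(324,72)));print(a,b)
px=np.array([.242,.970]);py=np.array([-.970,.242]);o=np.array([.5465,.1455])
piv=o+.035*px-.057*py;print('pivot',piv)
for th in (24,20,15):
  t=np.radians(th)
  for L in(.158,.245):
    g=[*(piv-px*L*np.cos(t)),.212+L*np.sin(t)];print(th,L,np.round(g,3),np.round(proj('top',g),1),np.round(proj('side',g),1))
print('obs top',T(570,172),T(720,204),'side',S(262,120),S(326,72))
E
```

```text
(array([0.57099288, 0.01816989, 0.21035653]), np.float64(0.0010015463109180405)) (array([ 0.54997896, -0.06883602,  0.20916675]), np.float64(0.00283937152446546))
pivot [0.61026  0.165656]
24 0.158 [0.575 0.026 0.276] [268.6 173.9] [286.1 186.5]
24 0.245 [ 0.556 -0.051  0.312] [295.6 177.8] [301.9 164.1]
20 0.158 [0.574 0.022 0.266] [270.5 174.9] [287.2 188.9]
20 0.245 [ 0.555 -0.058  0.296] [298.3 179.4] [303.4 167.8]
15 0.158 [0.573 0.018 0.253] [272.5 176.1] [288.3 192. ]
15 0.245 [ 0.553 -0.064  0.275] [301.  181.2] [304.9 172.7]
obs top (274.0, 179.4) (304.0, 185.8) side (289.8571428571429, 204.28571428571428) (308.1428571428571, 190.57142857142858)
```

>>> {"fn": "step_arm", "kwargs": {
  "increments": [
    {"hand": 50, "delta_pos": [0, 0, 15], "rotation": [0, 0, 0]},
    {"hand": 50, "delta_pos": [0, 0, 45], "rotation": [0, 0, 0]},
    {"hand": 50, "delta_pos": [0, -10, 90], "rotation": [0, 0, 0]},
    {"hand": 50, "delta_pos": [-10, -40, 130], "rotation": [0, 0, 0]},
    {"hand": 50, "delta_pos": [-20, -85, 150], "rotation": [0, 0, 0]},
    {"hand": 50, "delta_pos": [-25, -130, 160], "rotation": [0, 0, 0]},
    {"hand": 50, "delta_pos": [-25, -175, 170], "rotation": [0, 0, 0]},
    {"hand": 50, "delta_pos": [-25, -215, 180], "rotation": [0, 0, 0]},
    {"hand": 50, "delta_pos": [-25, -255, 200], "rotation": [0, 0, 0]},
    {"hand": 50, "delta_pos": [-25, -295, 220], "rotation": [0, 0, 0]}
  ]
}}

```text
time: 10.8
tcp_pos: [0.4373, -0.2012, 0.2868]
tool_rot: [0.0, -0.269, 0.963, -0.0]
force: [0.3, -0.5, 1.6]
gripper_width: 0.539
```

The lever triangulates to level: z≈0.21 at both grip ends, lengths 153 and 243 mm against the expected 158 and 245. So it starts at about 0.42 rad. I'll first press to the lower stop, then pump full strokes. Turning the tool in clear space now.

>>> {"fn": "step_arm", "kwargs": {
  "increments": [
    {"hand": 50, "delta_pos": [0, 0, 15], "rotation": [0, 0, -8]},
    {"hand": 50, "delta_pos": [0, 0, 30], "rotation": [0, 0, -16]},
    {"hand": 50, "delta_pos": [0, 0, 43], "rotation": [0, 0, -24]},
    {"hand": 50, "delta_pos": [0, 0, 43], "rotation": [0, 0, -32]},
    {"hand": 50, "delta_pos": [0, 0, 43], "rotation": [0, 0, -40]},
    {"hand": 50, "delta_pos": [0, 0, 43], "rotation": [0, 0, -48]},
    {"hand": 50, "delta_pos": [0, 0, 43], "rotation": [0, 0, -56]},
    {"hand": 50, "delta_pos": [0, 0, 43], "rotation": [0, 0, -64]},
    {"hand": 50, "delta_pos": [0, 0, 43], "rotation": [0, 0, -72]},
    {"hand": 50, "delta_pos": [0, 0, 43], "rotation": [0, 0, -80]}
  ]
}}

```text
time: 11.8
tcp_pos: [0.4377, -0.1995, 0.3291]
tool_rot: [0.0, 0.416, 0.91, -0.0]
force: [-0.8, -0.5, -0.8]
gripper_width: 0.535
```

>>> {"fn": "step_arm", "kwargs": {
  "increments": [
    {"hand": 50, "delta_pos": [10, 15, 0], "rotation": [0, 0, -8]},
    {"hand": 50, "delta_pos": [25, 35, 0], "rotation": [0, 0, -16]},
    {"hand": 50, "delta_pos": [45, 60, 0], "rotation": [0, 0, -24]},
    {"hand": 50, "delta_pos": [65, 88, 0], "rotation": [0, 0, -32]},
    {"hand": 50, "delta_pos": [85, 115, 0], "rotation": [0, 0, -40]},
    {"hand": 50, "delta_pos": [105, 145, 0], "rotation": [0, 0, -48]},
    {"hand": 50, "delta_pos": [123, 171, 0], "rotation": [0, 0, -55]},
    {"hand": 50, "delta_pos": [123, 171, 0], "rotation": [0, 0, -55]},
    {"hand": 50, "delta_pos": [123, 171, 0], "rotation": [0, 0, -55]}
  ]
}}

```text
time: 12.7
tcp_pos: [0.5609, -0.0282, 0.3285]
tool_rot: [0.0, 0.786, 0.618, -0.0]
force: [-0.1, 0.4, 0.1]
gripper_width: 0.535
```

```bash
python3 - <<'E'
from h import *
s=r.sense();w=r.camera('wrist');cv2.imwrite('pics/w8.png',w);np.save('w8.npy',np.r_[s['tcp_pos'],s['tool_rot']])
print(s['time'],s['tcp_pos'],s['joint_positions'].round(2),np.degrees(2*np.arctan2(s['tool_rot'][2],s['tool_rot'][1])))
hsv=cv2.cvtColor(w,cv2.COLOR_BGR2HSV)
piv=np.array([.61026,.165656]);px=np.array([.242,.97])
for L in(.158,.205,.245):print(L,np.round(proj('wrist',[*(piv-px*L),.212],s),1))
for v in range(150,270,10):
  row=hsv[v,200:440,2].astype(int);c=np.flatnonzero(row<60)+200;print(v,(c.min(),c.max(),len(c)) if len(c) else None)
E
```

```text
12.7 [ 0.56089344 -0.028217    0.32853013] [-0.1  -0.14  1.52 -0.    1.76  0.14] 76.37062139183175
0.158 [318.5 158.9]
0.205 [318.1 203.4]
0.245 [317.7 238.2]
150 None
160 (np.int64(305), np.int64(325), 13)
170 (np.int64(305), np.int64(324), 13)
180 (np.int64(306), np.int64(323), 11)
190 (np.int64(305), np.int64(323), 12)
200 (np.int64(304), np.int64(323), 11)
210 (np.int64(304), np.int64(323), 10)
220 (np.int64(304), np.int64(323), 11)
230 (np.int64(304), np.int64(322), 9)
240 (np.int64(276), np.int64(356), 2)
250 (np.int64(272), np.int64(360), 11)
260 (np.int64(269), np.int64(363), 18)
```

View pics/w8.png

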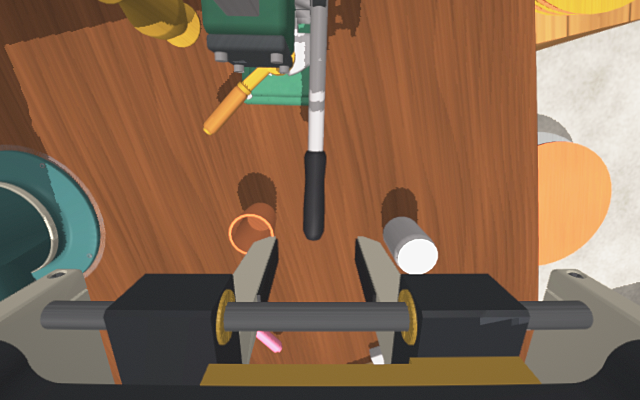

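The wrist view shows the lever grip at columns 304–324, rows 152–240. That matches the level-lever prediction to about 4 px. The handle is lying in the press with its grip pointing diagonally forward. Descending to grip the lever.

>>> {"fn": "step_arm", "kwargs": {
  "increments": [
    {"hand": 50, "delta_pos": [-4, -3, -40], "rotation": [0, 0, 0]},
    {"hand": 50, "delta_pos": [-4, -3, -85], "rotation": [0, 0, 0]},
    {"hand": 50, "delta_pos": [-4, -3, -120], "rotation": [0, 0, 0]},
    {"hand": 50, "delta_pos": [-4, -3, -137], "rotation": [0, 0, 0]},
    {"hand": 50, "delta_pos": [-4, -3, -137], "rotation": [0, 0, 0]},
    {"hand": 0, "delta_pos": [-4, -3, -137], "rotation": [0, 0, 0]},
    {"hand": 0, "delta_pos": [-4, -3, -137], "rotation": [0, 0, 0]},
    {"hand": 0, "delta_pos": [-4, -3, -137], "rotation": [0, 0, 0]},
    {"hand": 0, "delta_pos": [-4, -3, -137], "rotation": [0, 0, 0]},
    {"hand": 0, "delta_pos": [-4, -3, -137], "rotation": [0, 0, 0]}
  ],
  "grip_force": 40
}}

```text
time: 13.75
tcp_pos: [0.5575, -0.0317, 0.1915]
tool_rot: [0.001, 0.787, 0.617, 0.001]
force: [4.1, -1.0, 0.9]
gripper_width: 0.217
```

>>> {"fn": "step_arm", "kwargs": {
  "increments": [
    {"hand": 0, "delta_pos": [0, 0, 0], "rotation": [0, 0, 0]},
    {"hand": 0, "delta_pos": [0, 0, 0], "rotation": [0, 0, 0]},
    {"hand": 0, "delta_pos": [0, 0, 0], "rotation": [0, 0, 0]}
  ]
}}

```text
time: 14.05
tcp_pos: [0.5574, -0.0317, 0.1912]
tool_rot: [0.0, 0.787, 0.617, 0.0]
force: [5.0, -1.0, 1.8]
gripper_width: 0.216
```

>>> {"fn": "step_arm", "kwargs": {
  "increments": [
    {"hand": 0, "delta_pos": [1, 0, -6], "rotation": [0, 0, 0]},
    {"hand": 0, "delta_pos": [1, 0, -12], "rotation": [0, 0, 0]},
    {"hand": 0, "delta_pos": [1, 1, -18], "rotation": [0, 0, 0]},
    {"hand": 0, "delta_pos": [1, 1, -23], "rotation": [0, 0, 0]},
    {"hand": 0, "delta_pos": [1, 1, -23], "rotation": [0, 0, 0]}
  ]
}}

```text
time: 14.55
tcp_pos: [0.5578, -0.0304, 0.1668]
tool_rot: [-0.0, 0.787, 0.617, -0.0]
force: [1.0, 0.2, -1.4]
gripper_width: 0.216
```

>>> {"fn": "step_arm", "kwargs": {
  "increments": [
    {"hand": 0, "delta_pos": [-0.4, -1.2, 12], "rotation": [-1.3, 0.3, 0]},
    {"hand": 0, "delta_pos": [-0.6, -2.3, 25], "rotation": [-2.7, 0.7, 0]},
    {"hand": 0, "delta_pos": [-0.5, -2, 39], "rotation": [-4.3, 1.1, 0]},
    {"hand": 0, "delta_pos": [-0.4, -1.5, 53.5], "rotation": [-5.8, 1.5, 0]},
    {"hand": 0, "delta_pos": [0.2, 0.8, 67.5], "rotation": [-7.3, 1.9, 0]},
    {"hand": 0, "delta_pos": [0.8, 3.3, 81.5], "rotation": [-8.9, 2.2, 0]},
    {"hand": 0, "delta_pos": [1.8, 7, 94], "rotation": [-10.4, 2.6, 0]},
    {"hand": 0, "delta_pos": [2.8, 11.1, 106], "rotation": [-11.8, 3, 0]},
    {"hand": 0, "delta_pos": [2.8, 11.1, 106], "rotation": [-11.8, 3, 0]}
  ]
}}

```text
time: 15.45
tcp_pos: [0.5611, -0.0188, 0.2751]
tool_rot: [0.065, 0.782, 0.614, -0.084]
force: [-3.4, 1.6, 0.8]
gripper_width: 0.214
```

```bash
python3 - <<'E'
from h import *
s=r.sense();print(s['tcp_pos'],s['force'],s['ft_torque'],s['joint_positions'].round(2))
g=np.array(s['tcp_pos'])-.019*Q(s['tool_rot'])[:,2];piv=np.array([.607,.1665,.212]);print(g,np.linalg.norm(g-piv),np.degrees(np.arcsin((g[2]-.212)/.205)))
im=r.camera('side');cv2.imwrite('pics/s9raw.png',im)
E
```

```text
[ 0.56108682 -0.01879915  0.27512817] [-3.43332578  1.58560767  0.81558596] [ 0.05449162  0.35829372 -0.38668483] [ 0.03 -0.1   1.58 -0.21  1.72  0.25]
[ 0.56206566 -0.01488575  0.293695  ] 0.20394596787267003 23.485200550220238
```

>>> {"fn": "step_arm", "kwargs": {
  "increments": [
    {"hand": 0, "delta_pos": [-1, -4.1, -12], "rotation": [1.4, -0.4, 0]},
    {"hand": 0, "delta_pos": [-2, -7.8, -24.5], "rotation": [2.9, -0.8, 0]},
    {"hand": 0, "delta_pos": [-2.6, -10.3, -38.5], "rotation": [4.5, -1.1, 0]},
    {"hand": 0, "delta_pos": [-3.2, -12.6, -52.5], "rotation": [6, -1.5, 0]},
    {"hand": 0, "delta_pos": [-3.3, -13.1, -67], "rotation": [7.5, -1.9, 0]},
    {"hand": 0, "delta_pos": [-3.4, -13.4, -81], "rotation": [9.1, -2.3, 0]},
    {"hand": 0, "delta_pos": [-3.2, -12.3, -94], "rotation": [10.5, -2.7, 0]},
    {"hand": 0, "delta_pos": [-2.8, -11.1, -106], "rotation": [11.8, -3, 0]},
    {"hand": 0, "delta_pos": [-2.8, -11.1, -106], "rotation": [11.8, -3, 0]}
  ]
}}

```text
time: 16.4
tcp_pos: [0.5576, -0.0312, 0.1666]
tool_rot: [-0.001, 0.787, 0.617, 0.0]
force: [-2.5, -1.8, -3.5]
gripper_width: 0.22
```

```bash
cat > chk.py <<'E'
from h import *
import sys
s=r.sense();print(s['time'],s['tcp_pos'],s['force'],s['ft_torque'],s['gripper_width'])
im=r.camera('side');cv2.imwrite('pics/'+sys.argv[1]+'.png',im)
# ram top row: bright top-face of ram, template-match against first frame near column
a=cv2.imread('pics/side0.png')[184:206,266:287]
m=cv2.matchTemplate(im[178:250,258:300],a[:14],cv2.TM_CCOEFF_NORMED);_,v,_,l=cv2.minMaxLoc(m);x,y=l
f=lambda q:0 if q[0]==q[1]==q[2] else .5*(q[0]-q[2])/(q[0]-2*q[1]+q[2])
dy=y+178-184+(f(m[y-1:y+2,x]) if 0<y<m.shape[0]-1 else 0)
k=proj('side',[.5465,.1455,.325])[1]-proj('side',[.5465,.1455,.345])[1]
print('ram down mm',dy/k*20,'score',v,'dx',x+258-266)
E
python3 chk.py s10
```

```text
16.4 [ 0.55760935 -0.031205    0.16664832] [-2.51984877 -1.78214615 -3.48612267] [-0.29291364  0.19429099 -0.00044312] 0.22004790284185083
ram down mm 4.9521977174214795 score 0.7908331751823425 dx 0
```

>>> {"fn": "step_arm", "kwargs": {
  "increments": [
    {"hand": 0, "delta_pos": [-0.4, -1.2, 12], "rotation": [-1.3, 0.3, 0]},
    {"hand": 0, "delta_pos": [-0.6, -2.3, 25], "rotation": [-2.7, 0.7, 0]},
    {"hand": 0, "delta_pos": [-0.5, -2, 39], "rotation": [-4.3, 1.1, 0]},
    {"hand": 0, "delta_pos": [-0.4, -1.5, 53.5], "rotation": [-5.8, 1.5, 0]},
    {"hand": 0, "delta_pos": [0.2, 0.8, 67.5], "rotation": [-7.3, 1.9, 0]},
    {"hand": 0, "delta_pos": [0.8, 3.3, 81.5], "rotation": [-8.9, 2.2, 0]},
    {"hand": 0, "delta_pos": [1.8, 7, 94], "rotation": [-10.4, 2.6, 0]},
    {"hand": 0, "delta_pos": [2.8, 11.1, 106], "rotation": [-11.8, 3, 0]},
    {"hand": 0, "delta_pos": [2.8, 11.1, 106], "rotation": [-11.8, 3, 0]}
  ]
}}

```text
time: 17.35
tcp_pos: [0.5611, -0.0187, 0.2751]
tool_rot: [0.065, 0.782, 0.614, -0.084]
force: [-5.3, -1.9, 0.8]
gripper_width: 0.213
```

```bash
python3 chk.py s11; python3 - <<'E'
import cv2
for f in('side0','s9raw','s10','s11'):
  g=cv2.cvtColor(cv2.imread(f'pics/{f}.png'),cv2.COLOR_BGR2GRAY);print(f,g[182:202,275].tolist())
E
```

```text
17.35 [ 0.56110047 -0.01872747  0.27512409] [-5.34293712 -1.92436354  0.7900102 ] [-0.26124393  0.72563217 -0.42847727] 0.21253101811048586
ram down mm 3.6855435470671907 score 0.7401359677314758 dx 0
side0 [93, 97, 96, 100, 105, 164, 239, 246, 247, 247, 246, 244, 194, 141, 108, 102, 110, 99, 97, 89]
s9raw [94, 95, 95, 98, 99, 114, 146, 149, 153, 153, 158, 152, 149, 134, 105, 101, 109, 100, 97, 88]
s10 [94, 93, 97, 99, 100, 99, 101, 100, 126, 148, 174, 239, 246, 246, 239, 179, 133, 95, 107, 95]
s11 [91, 96, 96, 97, 99, 98, 100, 102, 126, 147, 152, 155, 154, 153, 155, 144, 128, 97, 108, 94]
```

>>> {"fn": "step_arm", "kwargs": {
  "increments": [
    {"hand": 0, "delta_pos": [-1, -4.1, -12], "rotation": [1.4, -0.4, 0]},
    {"hand": 0, "delta_pos": [-2, -7.8, -24.5], "rotation": [2.9, -0.8, 0]},
    {"hand": 0, "delta_pos": [-2.6, -10.3, -38.5], "rotation": [4.5, -1.1, 0]},
    {"hand": 0, "delta_pos": [-3.2, -12.6, -52.5], "rotation": [6, -1.5, 0]},
    {"hand": 0, "delta_pos": [-3.3, -13.1, -67], "rotation": [7.5, -1.9, 0]},
    {"hand": 0, "delta_pos": [-3.4, -13.4, -81], "rotation": [9.1, -2.3, 0]},
    {"hand": 0, "delta_pos": [-3.2, -12.3, -94], "rotation": [10.5, -2.7, 0]},
    {"hand": 0, "delta_pos": [-2.8, -11.1, -106], "rotation": [11.8, -3, 0]},
    {"hand": 0, "delta_pos": [-2.8, -11.1, -106], "rotation": [11.8, -3, 0]}
  ],
  "grip_force": 50
}}

```text
time: 18.3
tcp_pos: [0.5577, -0.0309, 0.167]
tool_rot: [-0.001, 0.787, 0.617, 0.001]
force: [-3.9, 1.0, 1.5]
gripper_width: 0.214
```

```bash
cat > chk.py <<'E'
from h import *
import sys
s=r.sense();print(s['time'],s['tcp_pos'],s['force'],s['ft_torque'],s['gripper_width'])
im=r.camera('side');cv2.imwrite('pics/'+sys.argv[1]+'.png',im)
k=(proj('side',[.5465,.1455,.305])[1]-proj('side',[.5465,.1455,.345])[1])/40
def edge(f):
    g=cv2.cvtColor(cv2.imread(f'pics/{f}.png'),cv2.COLOR_BGR2GRAY)[182:215,273:278].astype(float).mean(1)
    i=np.flatnonzero(g>122)[0];return i-(g[i]-122)/(g[i]-g[i-1])
print('px/mm',k,'ram down mm',(edge(sys.argv[1])-edge('side0'))/k)
g=np.array(s['tcp_pos'])-.019*Q(s['tool_rot'])[:,2];print('lever angle by tool',np.degrees(np.arcsin((g[2]-.212)/.205)))
E
python3 chk.py s12
```

```text
18.3 [ 0.5577335  -0.03090278  0.1669704 ] [-3.89417072  0.97694847  1.45915975] [ 0.45623973  0.50899937 -0.04440953] 0.21412243402170097
px/mm 0.31918434220242703 ram down mm 7.534433793816258
lever angle by tool -7.294761375692357
```

```bash
python3 - <<'E'
from h import *
for f in('side0','s7raw','s9raw','s10','s11','s12'):
  g=cv2.cvtColor(cv2.imread(f'pics/{f}.png'),cv2.COLOR_BGR2GRAY);print(f,g[184:202,275].tolist())
o=[]
for f in('side0','s10','s11','s12'):
  o.append(cv2.resize(cv2.imread(f'pics/{f}.png')[160:285,250:310],(200,417),interpolation=cv2.INTER_CUBIC))
cv2.imwrite('pics/cmp.png',np.hstack(o))
E
```

```text
side0 [96, 100, 105, 164, 239, 246, 247, 247, 246, 244, 194, 141, 108, 102, 110, 99, 97, 89]
s7raw [95, 97, 105, 161, 238, 245, 246, 246, 245, 242, 189, 140, 106, 99, 108, 99, 96, 87]
s9raw [95, 98, 99, 114, 146, 149, 153, 153, 158, 152, 149, 134, 105, 101, 109, 100, 97, 88]
s10 [97, 99, 100, 99, 101, 100, 126, 148, 174, 239, 246, 246, 239, 179, 133, 95, 107, 95]
s11 [96, 97, 99, 98, 100, 102, 126, 147, 152, 155, 154, 153, 155, 144, 128, 97, 108, 94]
s12 [95, 98, 97, 98, 100, 97, 113, 154, 178, 157, 152, 159, 212, 243, 244, 216, 155, 112]
```

View pics/cmp.png

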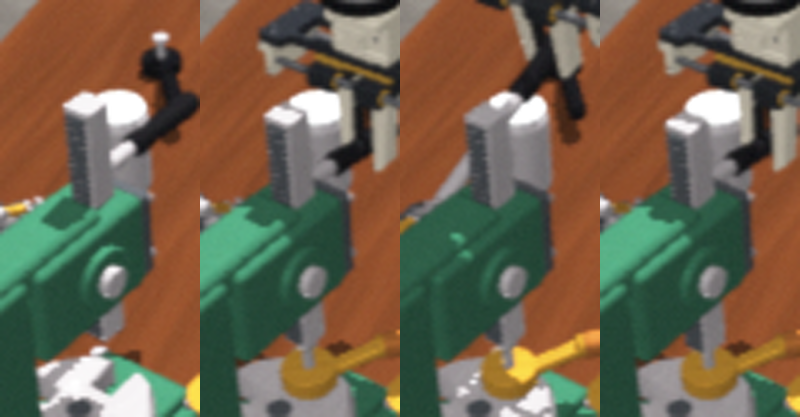

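The four-panel crop shows the ram stepping down about 2.5 px (≈8.5 mm) per stroke, with its foot now at the pin and the eye in place. Stroke 3.

>>> {"fn": "step_arm", "kwargs": {
  "increments": [
    {"hand": 0, "delta_pos": [-0.4, -1.2, 12], "rotation": [-1.3, 0.3, 0]},
    {"hand": 0, "delta_pos": [-0.6, -2.3, 25], "rotation": [-2.7, 0.7, 0]},
    {"hand": 0, "delta_pos": [-0.5, -2, 39], "rotation": [-4.3, 1.1, 0]},
    {"hand": 0, "delta_pos": [-0.4, -1.5, 53.5], "rotation": [-5.8, 1.5, 0]},
    {"hand": 0, "delta_pos": [0.2, 0.8, 67.5], "rotation": [-7.3, 1.9, 0]},
    {"hand": 0, "delta_pos": [0.8, 3.3, 81.5], "rotation": [-8.9, 2.2, 0]},
    {"hand": 0, "delta_pos": [1.8, 7, 94], "rotation": [-10.4, 2.6, 0]},
    {"hand": 0, "delta_pos": [2.8, 11.1, 106], "rotation": [-11.8, 3, 0]},
    {"hand": 0, "delta_pos": [2.8, 11.1, 106], "rotation": [-11.8, 3, 0]}
  ]
}}

```text
time: 19.25
tcp_pos: [0.5611, -0.0187, 0.2752]
tool_rot: [0.066, 0.782, 0.614, -0.084]
force: [-5.0, -0.1, 0.3]
gripper_width: 0.212
```

>>> {"fn": "step_arm", "kwargs": {
  "increments": [
    {"hand": 0, "delta_pos": [-1, -4.1, -12], "rotation": [1.4, -0.4, 0]},
    {"hand": 0, "delta_pos": [-2, -7.8, -24.5], "rotation": [2.9, -0.8, 0]},
    {"hand": 0, "delta_pos": [-2.6, -10.3, -38.5], "rotation": [4.5, -1.1, 0]},
    {"hand": 0, "delta_pos": [-3.2, -12.6, -52.5], "rotation": [6, -1.5, 0]},
    {"hand": 0, "delta_pos": [-3.2, -12.6, -52.5], "rotation": [6, -1.5, 0]}
  ]
}}

```text
time: 19.75
tcp_pos: [0.5574, -0.0321, 0.2206]
tool_rot: [0.031, 0.786, 0.616, -0.041]
force: [-3.9, 5.7, 1.2]
gripper_width: 0.214
```

>>> {"fn": "step_arm", "kwargs": {
  "increments": [
    {"hand": 0, "delta_pos": [-0.1, -0.5, -14.5], "rotation": [1.5, -0.4, 0]},
    {"hand": 0, "delta_pos": [-0.2, -0.8, -28.5], "rotation": [3.1, -0.8, 0]},
    {"hand": 0, "delta_pos": [0, 0.3, -41.5], "rotation": [4.5, -1.2, 0]},
    {"hand": 0, "delta_pos": [0.4, 1.5, -53.5], "rotation": [5.8, -1.5, 0]},
    {"hand": 0, "delta_pos": [0.4, 1.5, -53.5], "rotation": [5.8, -1.5, 0]}
  ]
}}

```text
time: 20.25
tcp_pos: [0.5578, -0.0307, 0.1674]
tool_rot: [-0.0, 0.787, 0.617, 0.0]
force: [-6.2, 0.9, 2.5]
gripper_width: 0.212
```

```bash
cat >> chk.py <<'E'
def low(f):
    g=cv2.cvtColor(cv2.imread(f'pics/{f}.png'),cv2.COLOR_BGR2GRAY)[184:225,275].astype(float)
    i=np.flatnonzero(g>190)[-1];return i+184+(g[i]-190)/(g[i]-g[i+1])
print('ram lower edge down mm',[round((low(f)-low('side0'))/k,1) for f in('s10','s12',sys.argv[1])])
E
python3 chk.py s13
```

```text
20.25 [ 0.55777463 -0.0307489   0.16740067] [-6.23405791  0.86386097  2.45375097] [ 0.46724118  0.78189014 -0.04774634] 0.21171264480626859
px/mm 0.31918434220242703 ram down mm 7.592452048692851
lever angle by tool -7.173526162749479
ram lower edge down mm [np.float64(8.6), np.float64(16.8), np.float64(24.6)]
```

>>> {"fn": "step_arm", "kwargs": {
  "increments": [
    {"hand": 0, "delta_pos": [-0.4, -1.2, 12], "rotation": [-1.3, 0.3, 0]},
    {"hand": 0, "delta_pos": [-0.6, -2.3, 25], "rotation": [-2.7, 0.7, 0]},
    {"hand": 0, "delta_pos": [-0.5, -2, 39], "rotation": [-4.3, 1.1, 0]},
    {"hand": 0, "delta_pos": [-0.4, -1.5, 53.5], "rotation": [-5.8, 1.5, 0]},
    {"hand": 0, "delta_pos": [0.2, 0.8, 67.5], "rotation": [-7.3, 1.9, 0]},
    {"hand": 0, "delta_pos": [0.8, 3.3, 81.5], "rotation": [-8.9, 2.2, 0]},
    {"hand": 0, "delta_pos": [1.8, 7, 94], "rotation": [-10.4, 2.6, 0]},
    {"hand": 0, "delta_pos": [2.8, 11.1, 106], "rotation": [-11.8, 3, 0]},
    {"hand": 0, "delta_pos": [2.8, 11.1, 106], "rotation": [-11.8, 3, 0]}
  ]
}}

```text
time: 21.2
tcp_pos: [0.5611, -0.0188, 0.2753]
tool_rot: [0.066, 0.782, 0.614, -0.084]
force: [-5.2, 0.8, 0.3]
gripper_width: 0.214
```

>>> {"fn": "step_arm", "kwargs": {
  "increments": [
    {"hand": 0, "delta_pos": [-1, -4.1, -12], "rotation": [1.4, -0.4, 0]},
    {"hand": 0, "delta_pos": [-2, -7.8, -24.5], "rotation": [2.9, -0.8, 0]},
    {"hand": 0, "delta_pos": [-2.6, -10.3, -38.5], "rotation": [4.5, -1.1, 0]},
    {"hand": 0, "delta_pos": [-3.2, -12.6, -52.5], "rotation": [6, -1.5, 0]}
  ]
}}

```text
time: 21.6
tcp_pos: [0.5576, -0.0318, 0.2225]
tool_rot: [0.032, 0.786, 0.616, -0.04]
force: [-7.9, 8.1, 8.5]
gripper_width: 0.213
```

>>> {"fn": "step_arm", "kwargs": {
  "increments": [
    {"hand": 0, "delta_pos": [-0.1, -0.5, -14.5], "rotation": [1.5, -0.4, 0]},
    {"hand": 0, "delta_pos": [-0.2, -0.8, -28.5], "rotation": [3.1, -0.8, 0]}
  ]
}}

```text
time: 21.8
tcp_pos: [0.5573, -0.0329, 0.1938]
tool_rot: [0.015, 0.787, 0.617, -0.019]
force: [-10.0, 4.2, 8.5]
gripper_width: 0.219
```

>>> {"fn": "step_arm", "kwargs": {
  "increments": [
    {"hand": 0, "delta_pos": [0.2, 1.1, -13], "rotation": [1.4, -0.4, 0]},
    {"hand": 0, "delta_pos": [0.6, 2.3, -25], "rotation": [2.7, -0.7, 0]},
    {"hand": 0, "delta_pos": [0.6, 2.3, -25], "rotation": [2.7, -0.7, 0]}
  ]
}}

```text
time: 22.1
tcp_pos: [0.5578, -0.0308, 0.1675]
tool_rot: [-0.0, 0.787, 0.617, 0.0]
force: [-7.4, 1.9, 2.4]
gripper_width: 0.213
```

```bash
python3 chk.py s14
```

```text
22.1 [ 0.55777285 -0.0307584   0.16747199] [-7.39476466  1.85310831  2.38312587] [ 0.4542911   1.01057254 -0.04829981] 0.21250914467133097
px/mm 0.31918434220242703 ram down mm 7.544702511493529
lever angle by tool -7.153437437326774
ram lower edge down mm [np.float64(8.6), np.float64(16.8), np.float64(-3.4)]
```

>>> {"fn": "step_arm", "kwargs": {
  "increments": [
    {"hand": 0, "delta_pos": [-0.4, -1.2, 12], "rotation": [-1.3, 0.3, 0]},
    {"hand": 0, "delta_pos": [-0.6, -2.3, 25], "rotation": [-2.7, 0.7, 0]},
    {"hand": 0, "delta_pos": [-0.5, -2, 39], "rotation": [-4.3, 1.1, 0]},
    {"hand": 0, "delta_pos": [-0.4, -1.5, 53.5], "rotation": [-5.8, 1.5, 0]},
    {"hand": 0, "delta_pos": [0.2, 0.8, 67.5], "rotation": [-7.3, 1.9, 0]},
    {"hand": 0, "delta_pos": [0.8, 3.3, 81.5], "rotation": [-8.9, 2.2, 0]},
    {"hand": 0, "delta_pos": [1.8, 7, 94], "rotation": [-10.4, 2.6, 0]},
    {"hand": 0, "delta_pos": [2.8, 11.1, 106], "rotation": [-11.8, 3, 0]},
    {"hand": 0, "delta_pos": [2.8, 11.1, 106], "rotation": [-11.8, 3, 0]}
  ]
}}

```text
time: 23.05
tcp_pos: [0.5611, -0.0189, 0.2752]
tool_rot: [0.066, 0.782, 0.614, -0.084]
force: [-5.2, -0.5, 0.6]
gripper_width: 0.217
```

>>> {"fn": "step_arm", "kwargs": {
  "increments": [
    {"hand": 0, "delta_pos": [-1, -4.1, -12], "rotation": [1.4, -0.4, 0]},
    {"hand": 0, "delta_pos": [-2, -7.8, -24.5], "rotation": [2.9, -0.8, 0]},
    {"hand": 0, "delta_pos": [-2.6, -10.3, -38.5], "rotation": [4.5, -1.1, 0]},
    {"hand": 0, "delta_pos": [-2.6, -10.3, -38.5], "rotation": [4.5, -1.1, 0]}
  ]
}}

```text
time: 23.45
tcp_pos: [0.558, -0.03, 0.2349]
tool_rot: [0.039, 0.785, 0.616, -0.052]
force: [-4.5, 4.0, 2.2]
gripper_width: 0.214
```

>>> {"fn": "step_arm", "kwargs": {
  "increments": [
    {"hand": 0, "delta_pos": [-0.3, -1.2, -7], "rotation": [0.8, -0.2, 0]},
    {"hand": 0, "delta_pos": [-0.6, -2.3, -14], "rotation": [1.5, -0.4, 0]}
  ]
}}

```text
time: 23.65
tcp_pos: [0.5576, -0.0318, 0.2228]
tool_rot: [0.032, 0.786, 0.616, -0.041]
force: [-10.4, 4.8, 8.3]
gripper_width: 0.209
```

>>> {"fn": "step_arm", "kwargs": {
  "increments": [
    {"hand": 0, "delta_pos": [0, 0, -4], "rotation": [0.4, -0.1, 0]},
    {"hand": 0, "delta_pos": [0, 0, -7], "rotation": [0.8, -0.2, 0]}
  ]
}}

```text
time: 23.85
tcp_pos: [0.5574, -0.0324, 0.2157]
tool_rot: [0.028, 0.786, 0.616, -0.036]
force: [-11.2, -1.1, 9.4]
gripper_width: 0.215
```

>>> {"fn": "step_arm", "kwargs": {
  "increments": [
    {"hand": 0, "delta_pos": [-1, 0, -4], "rotation": [0.4, -0.1, 0]},
    {"hand": 0, "delta_pos": [-1, 0, -7], "rotation": [0.8, -0.2, 0]},
    {"hand": 0, "delta_pos": [-1, 0, -7], "rotation": [0.8, -0.2, 0]}
  ]
}}

```text
time: 24.15
tcp_pos: [0.5573, -0.0328, 0.2088]
tool_rot: [0.024, 0.786, 0.617, -0.029]
force: [-0.7, -3.3, 4.7]
gripper_width: 0.216
```

>>> {"fn": "step_arm", "kwargs": {
  "increments": [
    {"hand": 0, "delta_pos": [0, 0, -4], "rotation": [0.4, -0.1, 0]},
    {"hand": 0, "delta_pos": [0, 0, -7], "rotation": [0.8, -0.2, 0]},
    {"hand": 0, "delta_pos": [0, 0, -7], "rotation": [0.8, -0.2, 0]}
  ]
}}

```text
time: 24.45
tcp_pos: [0.5572, -0.0328, 0.202]
tool_rot: [0.02, 0.787, 0.617, -0.024]
force: [-1.9, -4.1, 6.3]
gripper_width: 0.221
```

>>> {"fn": "step_arm", "kwargs": {
  "increments": [
    {"hand": 0, "delta_pos": [0, 0.3, -4], "rotation": [0.4, -0.1, 0]},
    {"hand": 0, "delta_pos": [0, 0.3, -7], "rotation": [0.8, -0.2, 0]},
    {"hand": 0, "delta_pos": [0, 0.3, -7], "rotation": [0.8, -0.2, 0]}
  ]
}}

```text
time: 24.75
tcp_pos: [0.5573, -0.0325, 0.1954]
tool_rot: [0.016, 0.787, 0.617, -0.018]
force: [-4.5, -3.6, 10.0]
gripper_width: 0.217
```

>>> {"fn": "step_arm", "kwargs": {
  "increments": [
    {"hand": 0, "delta_pos": [0, 0.3, -4], "rotation": [0.4, -0.1, 0]},
    {"hand": 0, "delta_pos": [0, 0.3, -7], "rotation": [0.8, -0.2, 0]},
    {"hand": 0, "delta_pos": [0, 0.3, -7], "rotation": [0.8, -0.2, 0]}
  ]
}}

```text
time: 25.05
tcp_pos: [0.5575, -0.0321, 0.1888]
tool_rot: [0.011, 0.787, 0.617, -0.012]
force: [-4.9, -1.6, 13.1]
gripper_width: 0.212
```

>>> {"fn": "step_arm", "kwargs": {
  "increments": [
    {"hand": 0, "delta_pos": [0, 0.5, -4], "rotation": [0.4, -0.1, 0]},
    {"hand": 0, "delta_pos": [0, 0.5, -7], "rotation": [0.8, -0.2, 0]},
    {"hand": 0, "delta_pos": [0, 0.5, -7], "rotation": [0.8, -0.2, 0]}
  ]
}}

```text
time: 25.35
tcp_pos: [0.5576, -0.0315, 0.1822]
tool_rot: [0.007, 0.787, 0.617, -0.006]
force: [-5.7, -1.2, 15.3]
gripper_width: 0.212
```

>>> {"fn": "step_arm", "kwargs": {
  "increments": [
    {"hand": 0, "delta_pos": [0, 0.5, -4], "rotation": [0.4, -0.1, 0]},
    {"hand": 0, "delta_pos": [0, 0.5, -7], "rotation": [0.8, -0.2, 0]},
    {"hand": 0, "delta_pos": [0, 0.5, -7], "rotation": [0.8, -0.2, 0]}
  ]
}}

```text
time: 25.65
tcp_pos: [0.5579, -0.0304, 0.1748]
tool_rot: [0.002, 0.787, 0.617, 0.0]
force: [-0.8, 4.9, 11.7]
gripper_width: 0.216
```

```bash
python3 chk.py s15; python3 - <<'E'
import cv2
for f in('side0','s13','s14','s15'):
  g=cv2.cvtColor(cv2.imread(f'pics/{f}.png'),cv2.COLOR_BGR2GRAY);print(f,g[186:216,275].tolist());print('   foot',g[252:276,283].tolist())
E
```

```text
25.65 [ 0.55789802 -0.03035831  0.17479307] [-0.7527218   4.94705224 11.6704321 ] [ 0.89248105 -0.029667   -0.19243508] 0.21639151990193675
px/mm 0.31918434220242703 ram down mm 7.589167996530025
lever angle by tool -5.095448565747448
side0 [105, 164, 239, 246, 247, 247, 246, 244, 194, 141, 108, 102, 110, 99, 97, 89, 95, 83, 99, 81, 80, 72, 74, 78, 72, 76, 69, 69, 73, 70]
   foot [83, 108, 118, 124, 122, 123, 123, 122, 120, 108, 99, 94, 94, 89, 83, 130, 160, 136, 124, 120, 121, 119, 116, 107]
s13 [99, 100, 99, 98, 113, 153, 190, 190, 142, 128, 150, 153, 153, 161, 212, 236, 186, 135, 106, 89, 78, 73, 77, 66, 74, 67, 83, 71, 72, 67]
   foot [83, 104, 114, 117, 117, 116, 117, 118, 121, 121, 120, 120, 121, 121, 122, 119, 125, 119, 121, 124, 123, 125, 125, 123]
s14 [98, 98, 99, 99, 111, 156, 191, 190, 141, 125, 122, 123, 125, 150, 153, 154, 155, 154, 164, 142, 113, 81, 80, 70, 83, 71, 66, 75, 66, 75]
   foot [82, 101, 113, 117, 118, 117, 118, 118, 119, 121, 119, 119, 121, 120, 120, 120, 121, 120, 116, 118, 119, 125, 128, 125]
s15 [97, 98, 99, 99, 111, 154, 189, 190, 144, 124, 123, 122, 117, 114, 135, 150, 154, 153, 154, 153, 152, 136, 95, 69, 76, 69, 84, 72, 81, 70]
   foot [82, 104, 115, 117, 118, 118, 119, 119, 120, 117, 120, 119, 120, 120, 117, 120, 121, 120, 122, 127, 126, 125, 125, 124]Traceback (most recent call last):
  File "chk.py", line 14, in <module>
    print('ram lower edge down mm',[round((low(f)-low('side0'))/k,1) for f in('s10','s12',sys.argv[1])])
                                           ~~~^^^
  File "chk.py", line 13, in low
    i=np.flatnonzero(g>190)[-1];return i+184+(g[i]-190)/(g[i]-g[i+1])
      ~~~~~~~~~~~~~~~~~~~~~^^^^
IndexError: index -1 is out of bounds for axis 0 with size 0
```

>>> {"fn": "step_arm", "kwargs": {
  "increments": [
    {"hand": 0, "delta_pos": [-0.4, -1.2, 12], "rotation": [-1.3, 0.3, 0]},
    {"hand": 0, "delta_pos": [-0.6, -2.3, 25], "rotation": [-2.7, 0.7, 0]},
    {"hand": 0, "delta_pos": [-0.5, -1.5, 39], "rotation": [-4.3, 1.1, 0]},
    {"hand": 0, "delta_pos": [-0.4, -1, 53.5], "rotation": [-5.8, 1.5, 0]},
    {"hand": 0, "delta_pos": [0.2, 1.8, 67.5], "rotation": [-7.3, 1.9, 0]},
    {"hand": 0, "delta_pos": [0.8, 5, 81.5], "rotation": [-8.9, 2.2, 0]},
    {"hand": 0, "delta_pos": [1.8, 8.5, 92], "rotation": [-10.4, 2.6, 0]},
    {"hand": 0, "delta_pos": [3, 11.5, 100], "rotation": [-11.6, 2.9, 0]},
    {"hand": 0, "delta_pos": [3, 11.5, 100], "rotation": [-11.6, 2.9, 0]}
  ],
  "grip_force": 60
}}

```text
time: 26.6
tcp_pos: [0.5609, -0.0191, 0.274]
tool_rot: [0.067, 0.782, 0.614, -0.083]
force: [6.7, -4.4, 0.0]
gripper_width: 0.211
```

```bash
python3 - <<'E'
from h import *
s=r.sense();print(s['tcp_pos'],s['force'],s['ft_torque'])
w=r.camera('wrist');im=r.camera('side');cv2.imwrite('pics/w16.png',w);cv2.imwrite('pics/s16.png',im)
g=cv2.cvtColor(im,cv2.COLOR_BGR2GRAY);print(g[196:212,275].tolist())
gw=cv2.cvtColor(w,cv2.COLOR_BGR2GRAY)
print('lever bar cols at rows',[(v,gw[v,300:335:3].tolist()) for v in (60,100,140,180,220)])
E
```

```text
[ 0.56094104 -0.01909158  0.27402013] [ 6.68683351 -4.35520695  0.0104068 ] [-0.92302814 -1.05794827  0.07325526]
[124, 122, 128, 162, 155, 152, 153, 155, 153, 156, 136, 110, 77, 76, 69, 73]
lever bar cols at rows [(60, [159, 160, 159, 146, 164, 170, 173, 187, 184, 164, 157, 142]), (100, [122, 121, 127, 153, 166, 173, 180, 192, 180, 160, 155, 130]), (140, [115, 114, 129, 158, 171, 174, 184, 185, 172, 161, 149, 116]), (180, [34, 41, 45, 52, 59, 66, 72, 68, 58, 45, 40, 39]), (220, [69, 43, 49, 54, 57, 61, 62, 60, 57, 51, 37, 35])]
```

>>> {"fn": "step_arm", "kwargs": {
  "increments": [
    {"hand": 0, "delta_pos": [0, -4.1, -12], "rotation": [1.4, -0.4, 0]},
    {"hand": 0, "delta_pos": [-1, -7.8, -24.5], "rotation": [2.9, -0.8, 0]},
    {"hand": 0, "delta_pos": [-1.6, -10, -36], "rotation": [4.3, -1.1, 0]},
    {"hand": 0, "delta_pos": [-1.6, -10, -36], "rotation": [4.3, -1.1, 0]}
  ]
}}

```text
time: 27.1
tcp_pos: [0.558, -0.0297, 0.2351]
tool_rot: [0.041, 0.785, 0.616, -0.053]
force: [3.0, -2.0, -2.2]
gripper_width: 0.213
```

>>> {"fn": "step_arm", "kwargs": {
  "increments": [
    {"hand": 0, "delta_pos": [-0.3, -1, -4], "rotation": [0.5, -0.1, 0]},
    {"hand": 0, "delta_pos": [-0.5, -1.7, -8], "rotation": [0.9, -0.2, 0]},
    {"hand": 0, "delta_pos": [-0.5, -1.7, -8], "rotation": [0.9, -0.2, 0]}
  ]
}}

```text
time: 27.4
tcp_pos: [0.5577, -0.0308, 0.2282]
tool_rot: [0.036, 0.785, 0.616, -0.047]
force: [3.9, -1.0, -1.1]
gripper_width: 0.211
```

>>> {"fn": "step_arm", "kwargs": {
  "increments": [
    {"hand": 0, "delta_pos": [-0.2, -0.7, -4], "rotation": [0.5, -0.1, 0]},
    {"hand": 0, "delta_pos": [-0.4, -1.3, -8], "rotation": [0.9, -0.2, 0]},
    {"hand": 0, "delta_pos": [-0.4, -1.3, -8], "rotation": [0.9, -0.2, 0]}
  ]
}}

```text
time: 27.7
tcp_pos: [0.5573, -0.0319, 0.2197]
tool_rot: [0.031, 0.786, 0.617, -0.04]
force: [7.7, 0.5, -0.9]
gripper_width: 0.211
```

>>> {"fn": "step_arm", "kwargs": {
  "increments": [
    {"hand": 0, "delta_pos": [0, -0.3, -4], "rotation": [0.5, -0.1, 0]},
    {"hand": 0, "delta_pos": [0, -0.5, -8], "rotation": [0.9, -0.2, 0]},
    {"hand": 0, "delta_pos": [0, -0.5, -8], "rotation": [0.9, -0.2, 0]}
  ]
}}

```text
time: 28.0
tcp_pos: [0.5571, -0.0328, 0.2115]
tool_rot: [0.026, 0.786, 0.617, -0.035]
force: [6.7, -1.3, -0.9]
gripper_width: 0.209
```

>>> {"fn": "step_arm", "kwargs": {
  "increments": [
    {"hand": 0, "delta_pos": [0, 0, -4], "rotation": [0.5, -0.1, 0]},
    {"hand": 0, "delta_pos": [0, 0, -8], "rotation": [0.9, -0.2, 0]},
    {"hand": 0, "delta_pos": [0, 0, -8], "rotation": [0.9, -0.2, 0]}
  ]
}}

```text
time: 28.3
tcp_pos: [0.557, -0.033, 0.2039]
tool_rot: [0.021, 0.786, 0.617, -0.028]
force: [4.1, -2.9, 3.6]
gripper_width: 0.21
```

>>> {"fn": "step_arm", "kwargs": {
  "increments": [
    {"hand": 0, "delta_pos": [0, 0.3, -4], "rotation": [0.5, -0.1, 0]},
    {"hand": 0, "delta_pos": [0, 0.3, -6], "rotation": [0.7, -0.2, 0]},
    {"hand": 0, "delta_pos": [0, 0.3, -6], "rotation": [0.7, -0.2, 0]}
  ]
}}

```text
time: 28.6
tcp_pos: [0.5571, -0.0329, 0.1986]
tool_rot: [0.018, 0.787, 0.617, -0.023]
force: [2.1, -5.4, 8.6]
gripper_width: 0.211
```

>>> {"fn": "step_arm", "kwargs": {
  "increments": [
    {"hand": 0, "delta_pos": [0, 0.3, -3], "rotation": [0.3, -0.1, 0]},
    {"hand": 0, "delta_pos": [0, 0.3, -5], "rotation": [0.6, -0.1, 0]},
    {"hand": 0, "delta_pos": [0, 0.3, -5], "rotation": [0.6, -0.1, 0]}
  ]
}}

```text
time: 28.9
tcp_pos: [0.5572, -0.0326, 0.194]
tool_rot: [0.014, 0.787, 0.617, -0.019]
force: [0.1, -5.9, 11.4]
gripper_width: 0.216
```

>>> {"fn": "step_arm", "kwargs": {
  "increments": [
    {"hand": 0, "delta_pos": [0, 0.3, -4], "rotation": [0, 0, 0]},
    {"hand": 0, "delta_pos": [0, 0.3, -8], "rotation": [0, 0, 0]},
    {"hand": 0, "delta_pos": [0, 0.3, -8], "rotation": [0, 0, 0]}
  ]
}}

```text
time: 29.2
tcp_pos: [0.5572, -0.0323, 0.1862]
tool_rot: [0.014, 0.787, 0.617, -0.019]
force: [0.6, -4.9, 13.5]
gripper_width: 0.213
```

```bash
python3 - <<'E'
from h import *
s=r.sense();print(s['tcp_pos'],s['force'],s['ft_torque'])
im=r.camera('side');cv2.imwrite('pics/s17.png',im)
for f in('s14','s15','s16','s17'):
  i=cv2.imread(f'pics/{f}.png');print(f,[int(x) for x in i[198:212,273:278].mean((1,2))])
i=cv2.imread('pics/s17.png');h=cv2.cvtColor(i,cv2.COLOR_BGR2HSV)
for v in range(255,276):print(v,h[v,274:296,1].tolist())
e=[.5465,.1455];print('pred head home top',proj('side',[*e,.077]),'plate pin0',proj('side',[*e,.101]))
E
```

```text
[ 0.55723295 -0.03230254  0.18622839] [ 0.5592905  -4.91967572 13.53448794] [-0.72419351 -0.28489498 -0.13739241]
s14 [116, 135, 148, 152, 155, 155, 155, 139, 109, 91, 93, 83, 89, 82]
s15 [116, 114, 126, 141, 150, 153, 154, 155, 150, 128, 98, 83, 87, 81]
s16 [125, 138, 141, 148, 153, 154, 155, 151, 132, 106, 89, 88, 87, 88]
s17 [116, 113, 126, 140, 150, 153, 155, 155, 149, 128, 97, 84, 91, 82]
255 [129, 131, 131, 126, 119, 80, 7, 4, 7, 8, 11, 11, 37, 113, 171, 176, 179, 174, 178, 176, 177, 182]
256 [127, 129, 131, 120, 80, 24, 9, 8, 9, 9, 11, 10, 33, 108, 168, 174, 175, 181, 175, 172, 172, 177]
257 [127, 127, 128, 90, 41, 25, 13, 9, 11, 9, 9, 13, 21, 93, 165, 174, 177, 180, 177, 176, 175, 171]
258 [129, 129, 89, 41, 30, 20, 7, 8, 6, 6, 8, 9, 16, 88, 163, 174, 177, 177, 177, 177, 176, 174]
259 [86, 53, 28, 24, 34, 25, 8, 7, 4, 6, 8, 9, 12, 93, 166, 175, 175, 178, 175, 177, 177, 177]
260 [130, 77, 7, 25, 29, 20, 2, 10, 8, 6, 6, 11, 15, 92, 167, 178, 179, 181, 179, 177, 174, 176]
261 [169, 109, 11, 30, 34, 22, 8, 9, 10, 8, 10, 9, 13, 82, 159, 177, 175, 175, 178, 178, 177, 175]
262 [174,
[... 893 characters left out ...]
06, 183, 190, 188, 174, 148, 66, 19, 11, 51, 121, 179, 187, 190, 190, 191, 191, 185, 179, 139, 81, 79]
272 [104, 182, 192, 193, 194, 190, 168, 133, 110, 137, 175, 193, 192, 191, 193, 194, 177, 119, 61, 85, 122, 114]
273 [97, 176, 188, 193, 188, 190, 189, 186, 180, 185, 191, 190, 189, 191, 190, 185, 164, 52, 14, 78, 120, 129]
274 [67, 165, 193, 191, 191, 191, 190, 192, 192, 190, 189, 191, 193, 191, 190, 190, 158, 52, 7, 38, 94, 125]
275 [50, 135, 185, 188, 189, 190, 191, 194, 189, 190, 192, 187, 190, 186, 187, 175, 106, 33, 7, 2, 39, 105]
pred head home top (np.float64(282.5036613104703), np.float64(267.70830189563725)) plate pin0 (np.float64(281.9932930214525), np.float64(261.4436463363137))
```

```bash
python3 - <<'E'
from h import *
for f in('s7raw','s14','s15','s16','s17'):
  h=cv2.cvtColor(cv2.imread(f'pics/{f}.png'),cv2.COLOR_BGR2HSV)[...,1].astype(float)
  def cr(a,t,start):  # first row rising past t
    for i in range(start,len(a)):
      if a[i]>t: return round(i-1+(t-a[i-1])/(a[i]-a[i-1]),2)
  print(f,[cr(h[:,c],90,262) for c in(279,280,281,282,283,284,285)],'eye left/right col',[ [cr(h[v],100,260) for v in (270,)], cr(255-h[:,288],120,266)])
T=lambda z:proj('side',[.5374,.1607,z])
print([np.round(T(z),2).tolist() for z in(.115,.0806,.077)])
E
```

```text
s7raw [np.float64(264.11), np.float64(264.41), np.float64(268.5), np.float64(269.78), np.float64(264.72), np.float64(263.43), np.float64(262.36)] eye left/right col [[np.float64(274.21)], np.float64(276.38)]
s14 [np.float64(269.34), np.float64(269.94), np.float64(270.41), np.float64(270.53), np.float64(270.21), np.float64(269.25), np.float64(268.31)] eye left/right col [[np.float64(273.9)], np.float64(276.6)]
s15 [np.float64(270.26), np.float64(270.72), np.float64(271.44), np.float64(271.68), np.float64(271.45), np.float64(270.63), np.float64(269.75)] eye left/right col [[np.float64(273.93)], np.float64(276.6)]
s16 [np.float64(269.72), np.float64(270.24), np.float64(270.96), np.float64(271.42), np.float64(271.32), np.float64(270.35), np.float64(269.11)] eye left/right col [[np.float64(273.89)], np.float64(276.36)]
s17 [np.float64(270.53), np.float64(271.24), np.float64(271.62), np.float64(271.8), np.float64(271.45), np.float64(270.56), np.float64(269.85)] eye left/right col [[np.float64(273.89)], np.float64(276.86)]
[[282.45, 261.85], [283.19, 270.93], [283.26, 271.86]]
```

The ram foot is 4.9 mm lower than after stroke 4, about 39 mm down in total against the 38 mm needed. It no longer moves under 13.5 N at the lever, while pressing took about 8.5 N, so the pin is home. I'll ease off, let go and retreat upward.

>>> {"fn": "step_arm", "kwargs": {
  "increments": [
    {"hand": 0, "delta_pos": [0, 0, 5], "rotation": [0, 0, 0]},
    {"hand": 0, "delta_pos": [0, 0, 8], "rotation": [0, 0, 0]},
    {"hand": 30, "delta_pos": [0, 0, 8], "rotation": [0, 0, 0]},
    {"hand": 60, "delta_pos": [0, 0, 8], "rotation": [0, 0, 0]},
    {"hand": 60, "delta_pos": [0, 0, 8], "rotation": [0, 0, 0]},
    {"hand": 60, "delta_pos": [0, 0, 8], "rotation": [0, 0, 0]},
    {"hand": 60, "delta_pos": [0, 0, 40], "rotation": [0, 0, 0]},
    {"hand": 60, "delta_pos": [0, 0, 85], "rotation": [0, 0, 0]},
    {"hand": 60, "delta_pos": [0, -30, 120], "rotation": [0, 0, 0]},
    {"hand": 60, "delta_pos": [0, -70, 140], "rotation": [0, 0, 0]}
  ]
}}

```text
time: 30.25
tcp_pos: [0.5573, -0.1013, 0.3286]
tool_rot: [0.015, 0.786, 0.618, -0.018]
force: [0.5, -0.5, -0.1]
gripper_width: 0.645
```

>>> {"fn": "step_arm", "kwargs": {
  "increments": [
    {"hand": 60, "delta_pos": [-20, -45, 0], "rotation": [0, 0, 0]},
    {"hand": 60, "delta_pos": [-40, -90, 0], "rotation": [0, 0, 0]},
    {"hand": 60, "delta_pos": [-40, -120, 0], "rotation": [0, 0, 0]},
    {"hand": 60, "delta_pos": [-40, -120, 0], "rotation": [0, 0, 0]},
    {"hand": 60, "delta_pos": [-40, -120, 0], "rotation": [0, 0, 0]}
  ]
}}

```text
time: 30.75
tcp_pos: [0.5169, -0.2219, 0.3249]
tool_rot: [0.013, 0.787, 0.617, -0.02]
force: [0.1, 0.2, 0.3]
gripper_width: 0.651
```

```bash
python3 - <<'E'
from h import *
s=r.sense();print(s['time'],s['tcp_pos'],s['force'])
r.camera('side');im=r.camera('side');t=r.camera('top');cv2.imwrite('pics/s18.png',im);cv2.imwrite('pics/t18.png',t)
def cr(a,t,start):
    for i in range(start,len(a)):
      if a[i]>t: return round(i-1+(t-a[i-1])/(a[i]-a[i-1]),2)
for f in('s7raw','s17','s18'):
  h=cv2.cvtColor(cv2.imread(f'pics/{f}.png'),cv2.COLOR_BGR2HSV)[...,1].astype(float)
  print(f,[float(cr(h[:,c],90,262)) for c in(280,281,282,283,284)],float(cr(h[270],100,260)),float(cr(255-h[:,288],120,266)))
# bystanders: compare side/top patches with the first frames
a0=cv2.imread('pics/top0.png');s0=cv2.imread('pics/side0.png')
for n,A,B,(x,y,w,h) in(('cup',a0,t,(300,212,30,30)),('tin',a0,t,(328,138,28,30)),('vase',a0,t,(193,224,38,28)),('hammer',a0,t,(412,170,38,80)),('vaseS',s0,im,(302,270,30,60)),('cupS',s0,im,(330,216,28,36)),('pinkS',s0,im,(372,190,26,40))):
  m=cv2.matchTemplate(B[y-10:y+h+10,x-10:x+w+10],A[y:y+h,x:x+w],cv2.TM_CCOEFF_NORMED);_,v,_,l=cv2.minMaxLoc(m);print(n,round(v,3),l[0]-10,l[1]-10)
E
```

```text
30.75 [ 0.51689775 -0.22185363  0.32491706] [0.10966101 0.24118971 0.26536973]
s7raw [264.41, 268.5, 269.78, 264.72, 263.43] 274.21 276.38
s17 [271.24, 271.62, 271.8, 271.45, 270.56] 273.89 276.86
s18 [270.81, 271.47, 271.69, 271.32, 270.47] 273.91 276.44
cup 0.157 -1 0
tin 0.317 10 10
vase 0.881 0 0
hammer 0.997 0 0
vaseS 0.868 0 0
cupS 0.994 0 0
pinkS 1.0 0 0
```

```bash
python3 -c "
from station import r
print(r.close_job())"
```

```text
the job is handed in; nothing more can be done
None
```

The pan handle is on the press with its pin pressed home, and I've handed the job in at about 31 s of the 72 s allowed. The pin reads home, but I couldn't see its head directly.

- **Placing:** I laid the brass handle flat on the anvil plate, its grip pointing diagonally to the front and open side. The eye is about 2 mm or less off the ram's axis in the side view. I let go of the handle before touching the lever.
- **Pressing:** I gripped the lever at level, took it to its lower stop, then made four full strokes. The first three read about 8.6, 16.8 and 24.6 mm of ram travel. The fifth stroke stopped partway, as it should when the pin is home. I repeated it, with the pads slipping slightly, and the ram did not move further under 13.5 N (pressing took about 8.5 N).
- **Pin home:** The ram foot ended about 39 mm down by the image, give or take 1 mm, against about 38 mm needed.
- **Final state:** I let go of the lever and backed away, with the wrist force near zero. The ram and eye stayed where they were.

**Checks that failed or disagreed:**
- One frame, taken with the lever lifted, read the ram foot about 1 mm higher. Later frames did not.
- The ram-top edge gave unreliable readings for strokes 4 and 5, so I judged those from the ram foot.
- The vase, cup, hammer and pink look-alike showed no shift between the first and last pictures.
- The tin and the top view of the cup gave no usable match at the end, probably because the arm blocked them. I planned the path to stay clear of both, but the tin's position was not checked.

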